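Rack the palm gouges and lock the keeper with the click-stop cap

ROBOT

A 6-joint arm with a two-finger parallel gripper is mounted at the origin on the work surface. World frame = base frame: x ahead of the robot, y to its left, z up, the work surface at z = 0. Lengths are in m, angles in degrees, forces in N, time in s.
With the tool pointing down it reaches from about 0.375 to 0.825 m from the base axis. Payload 5.5 kg.
Tool frame: the origin (TCP) lies midway between the tips of the shut fingers; the grasp point (between the pads) lies 19 mm behind it; z points along the fingers, y is the line along which they close (so a half turn about z gives the same grasp; the last joint's range is limited). The gripper opens to 85 mm and grips with 20 to 120 N. Pads are 22 mm wide; open, the fingers measure 114 mm over their backs; the gripper's body (76 mm by 85 mm) begins 54 mm behind the grasp point. The pads swing forward as they close: fully open they stand 13 mm farther back than shut.
Start: joints at [66.75, 17.962, -2.699, 69.339, 0, 90], TCP at [0.237, 0.551, 0.206] pointing down, gripper open.
Joint ranges: [-152.73, 152.73], [-39.44, 99.34], [-58.76, 71.6], [-118.89, 123.64], [-81.53, 83.1], [-180, 180]. Speed limits (degrees/s): [136.94, 136.94, 172.46, 180, 180, 180].

INTERFACE

Orientations are given as [roll, pitch, yaw] about the fixed x, y, z axes, in that order (R = Rz(yaw) Ry(pitch) Rx(roll)).
In Python, from cell import robot gives the robot as it stands. The module is installed in compiled form; this text tells all that it offers.
- The arm moves only by the tool drive_tool, never from a script. Its argument "plan" is text: rows parted by semicolons, each of 7 numbers parted by spaces: the turn, a rotation vector about the world's x, y, z in units of 4 degrees (1.0 is 4 degrees), then the shift along the world's x, y, z in units of 30 mm (1.0 is 30 mm), then the opening, from 0 (shut) to 1 (fully open). In form: ax ay az x y z fingers; .... A call has exactly 5 rows; each row shifts and turns the commanded pose from where the row before left it; what a row does not reach is not made up. A row lasts 1/12 s, in which the tool goes at most 41.7 mm and 7.16 degrees, less where a joint would pass 70% of its speed; a pose out of reach is approached as far as the arm can. A call with a number of a shift or a turn outside -1 to 1 is refused whole. A call with a gripper value outside its range is refused whole. The fingers move at their own pace and stop on an object; "newtons" is the grip in N (left out, the last holds). Time passes only in rows, so rows that do not move let the fingers close, or fill a call up. It gives the time, the measured TCP pose, the force, the opening and the grip force at its end, in the units of the state.
- robot.get_state(): the state, without advancing time (a new reading comes with each control period).
- robot.capture(name): name is "side" or "top"; returns a dict with "image" (480x640x3 uint8, red, green, blue), "camera_matrix" (3x3 intrinsics, pixels), "dist_coeffs" ([k1, k2, p1, p2, k3] as OpenCV has them; the pictures are not rectified), "xyz" and "rotation" of the camera in the world. Camera axes: x right, y down, z forward; pixel columns grow to the right and rows downward; lengths in m; the calibration is good to about 2 mm. A picture is of the moment at which its call begins. There is no depth.
- robot.job_done(): hands the job in; it is judged then, once.
The state is a dict: "t": time; "joint_pos": joint angles; "joint_vel": joint speeds; "tau": joint torques, N m; "tool_pos": TCP position; "eef_rot": TCP orientation; "wrist_force": force on the tool from outside, world axes, zero at the start; "ft_torque": the same for the moment, N m; "gripper_width": finger opening in m; "finger_force": force on a finger pad.
Only numpy, scipy, OpenCV 4.12 (cv2) and the standard library are available. Lean on these libraries where they do the work, as an engineer would, in place of code of your own. Each camera call takes 0.05 s, during which the arm holds its last target. There are 200 camera calls.

TASK

Put every palm gouge on the bench away in the transport rack: pass its blade through an eye of the blue plate, one gouge to an eye, and push it home until the handle meets the plate and lies on the ledge. When all are in, turn the orange cap clockwise to lower the keeper bar, and keep turning until its ratchet clicks and slips. Leave the other things on the bench where they are.

Things in the scene. Friction and masses are not known exactly. Their poses are not given: they have to be found in the camera images.
- rack: Gouge rack, fixed; place and yaw differ between starts. Plywood base x -90 to 25, y -128 to 218, 8 mm thick, with an upright blue plate (x 0 to 8, y -118 to 118, z 8 to 74 mm) with four eyes. Origin: at table height under the middle of the plate's near face; x runs level through the eyes from handle side to blade side, z up, y left. Two posts at x -10, y -123 and 123, 82 mm tall.
- ledge_mid (a point): Middle of the top of the wooden ledge that carries the handles: rack x -28, y 0, z 31 mm. Ledge x -36 to -20, y -118 to 118; from it a 14 mm wide rail runs back in line with each eye, level to x -52, then sloping down to z 24 at x -84. Fences on the ledge, x -28 to -20, up to z 45, leave a 28 mm gap at each eye for the end of the handle: keep fingers behind x -28.
- bar_mid (a point): Middle of the underside of the steel keeper bar across the lanes, 10 x 236 x 12 mm, at rack x -10, y 0 mm. Turning the orange cap clockwise lowers it from z 69 mm to z 53 mm, just over the handles (top at z 51 mm when home).
- eye0 (a point): Centre of eye 0 at the plate's near face: rack x 0, y -87, z 41 mm. Round hole of 16 mm diameter through the 8 mm plate, axis along rack x.
- eye1 (a point): Centre of eye 1 at the plate's near face: rack x 0, y -29, z 41 mm. Round hole of 16 mm diameter through the 8 mm plate, axis along rack x.
- eye2 (a point): Centre of eye 2 at the plate's near face: rack x 0, y 29, z 41 mm. Round hole of 16 mm diameter through the 8 mm plate, axis along rack x.
- eye3 (a point): Centre of eye 3 at the plate's near face: rack x 0, y 87, z 41 mm. Round hole of 16 mm diameter through the 8 mm plate, axis along rack x.
- gouge0: Palm gouge (absent in some starts), about 90 g: pale wooden handle 20 x 20 mm square, 85 mm long, blue band; then a steel blade of 8 mm diameter, 65 mm long. All alike, any eye will do. Origin on its axis in mid-handle, 10 mm over the table when lying; x along the tool to the tip; handle x -45 to 40, blade x 40 to 105. Home: its shoulder (x 40) meets the plate, handle on the ledge.
- gouge0_tip (a point): Blade tip of that gouge, on its axis, 105 mm ahead of its origin.
- gouge1: Palm gouge (absent in some starts), about 90 g: pale wooden handle 20 x 20 mm square, 85 mm long, blue band; then a steel blade of 8 mm diameter, 65 mm long. All alike, any eye will do. Origin on its axis in mid-handle, 10 mm over the table when lying; x along the tool to the tip; handle x -45 to 40, blade x 40 to 105. Home: its shoulder (x 40) meets the plate, handle on the ledge.
- gouge1_tip (a point): Blade tip of that gouge, on its axis, 105 mm ahead of its origin.
- gouge2: Palm gouge (absent in some starts), about 90 g: pale wooden handle 20 x 20 mm square, 85 mm long, blue band; then a steel blade of 8 mm diameter, 65 mm long. All alike, any eye will do. Origin on its axis in mid-handle, 10 mm over the table when lying; x along the tool to the tip; handle x -45 to 40, blade x 40 to 105. Home: its shoulder (x 40) meets the plate, handle on the ledge.
- gouge2_tip (a point): Blade tip of that gouge, on its axis, 105 mm ahead of its origin.
- gouge3: Palm gouge (absent in some starts), about 90 g: pale wooden handle 20 x 20 mm square, 85 mm long, blue band; then a steel blade of 8 mm diameter, 65 mm long. All alike, any eye will do. Origin on its axis in mid-handle, 10 mm over the table when lying; x along the tool to the tip; handle x -45 to 40, blade x 40 to 105. Home: its shoulder (x 40) meets the plate, handle on the ledge.
- gouge3_tip (a point): Blade tip of that gouge, on its axis, 105 mm ahead of its origin.
- cap_grip (a point): Centre of the orange click-stop cap, on its upright axis, at grip height (62 mm above the table). The cap is a cylinder of 44 mm diameter (ribs are only seen), from 41 to 75 mm above the table, with one white mark on top, on a grey tower 52 mm square and 38 mm tall at rack x -45, y 187; turn it clockwise seen from above.
- screw (a joint): Angle of the steel screw inside the cap (its red-marked end shows in the middle of the cap), rad, growing clockwise; it starts somewhere from 0 to 1.5 and meets its stop at 6.0, with the keeper bar fully down. It turns with the cap, with a light drag of about 0.03 N m, and stays where it is left.
- clutch (a joint): How far the cap has slipped clockwise round the screw, rad; 0 at the start and while the screw still turns. When the screw is at its stop the ratchet lets go at about 0.25 N m and the cap slips on (one click is 0.25 rad) while the screw stands still. Turned back, the cap unscrews the screw.
- stone: Grey sharpening stone 50 x 140 x 22 mm, a bystander to leave alone. Origin under its middle.
- glue: Glue bottle 56 mm diameter, 140 mm tall, a bystander to leave alone. Origin under its middle.
- tape: Roll of blue tape 70 mm diameter, 18 mm high, a bystander to leave alone. Origin under its middle.
- mallet: Small hammer lying on the table, a bystander to leave alone. Origin under its middle.
- offcut: Dark wood offcut 90 x 45 x 18 mm, a bystander to leave alone. Origin under its middle.
- cup: White cup 72 mm diameter, 90 mm tall, a bystander to leave alone. Origin under its middle.

How it is judged:
By the outcome, as a careful person would: the job done as asked, in the order asked, and still so for the second after the job is handed in, with the robot touching nothing.
Of gouge0, gouge1, gouge2, gouge3 only 3 to 4 are there at a start; the rules pass over those that are not, and their reading is None.
At some moment in a run one of gouge0, gouge1, gouge2, gouge3 may be knocked a few centimetres aside while the robot is not near it.
Once in a run the grip may slacken for a moment while it holds something.
It also fails if it takes over 210 s, if anything falls off the work surface, if the arm or the gripper's body presses on something with over 40 N, if the wrist force passes 120 N, or if a joint passes its speed limit or range.

## Working session

There is one attempt and no reset: what is moved stays moved. The work goes in short steps, Python scripts to look and compute and a tool call to move; the robot and the scene stay as the last step left them, time stands still between calls to the robot, and variables do not carry over. Pictures are saved under pics/ and viewed, at most 14 in all, crops included, and the job is handed in when it is done.

Besides the shell and the picture viewer there is one more tool, called after "Request:" as name(argument=value, ...), one argument or row to a line, values as JSON. drive_tool: Moves the arm, as the interface text tells. Its arguments: {"type":"object","properties":{"plan":{"type":"string"},"newtons":{"type":"number"}},"required":["plan"]}

```bash
mkdir -p pics; ls; python3 - <<'E'
from cell import robot
import cv2
for n in("top","side"):
    c=robot.capture(n); cv2.imwrite(f"pics/{n}0.png",c["image"][:,:,::-1]); print(n,c["camera_matrix"],c["dist_coeffs"],c["xyz"],c["rotation"])
print(robot.get_state())
E
```

```text
pics
top [[560.45680179   0.         315.12352683]
 [  0.         560.45680179 247.85628606]
 [  0.           0.           1.        ]] [0.02042648 0.         0.         0.         0.        ] [0.39222865 0.03932342 1.57065879] [-171.91417348    0.9640898   -89.85231682]
side [[444.76262752   0.         319.23816269]
 [  0.         444.76262752 230.59970642]
 [  0.           0.           1.        ]] [0.00369173 0.         0.         0.         0.        ] [ 0.3822713  -0.57820398  0.80373742] [-137.79973869    1.01375833  -18.51077985]
{'t': 0.1, 'joint_pos': array([ 6.67481813e+01,  1.80001666e+01, -2.74692291e+00,  6.93408401e+01,
       -9.55021199e-04,  9.00001986e+01]), 'joint_vel': array([ 0.06101718, -0.01215967,  0.10149884, -0.00150663, -0.04778082,
       -0.02493499]), 'tau': array([ 4.23933961e-04, -5.40767455e+01,  3.40541160e+01,  1.11419897e-02,
        3.53911742e-05, -8.61803471e-06]), 'tool_pos': array([0.23665125, 0.55075745, 0.2052326 ]), 'eef_rot': array([-1.79912070e+02,  9.55324898e-04,  1.56747984e+02]), 'wrist_force': array([0.53914807, 0.00652928, 0.66696571]), 'ft_torque': array([0.02045271, 0.03277795, 0.03187523]), 'finger_force': 0.0, 'gripper_width': 0.0853793187350252}
```

View pics/top0.png

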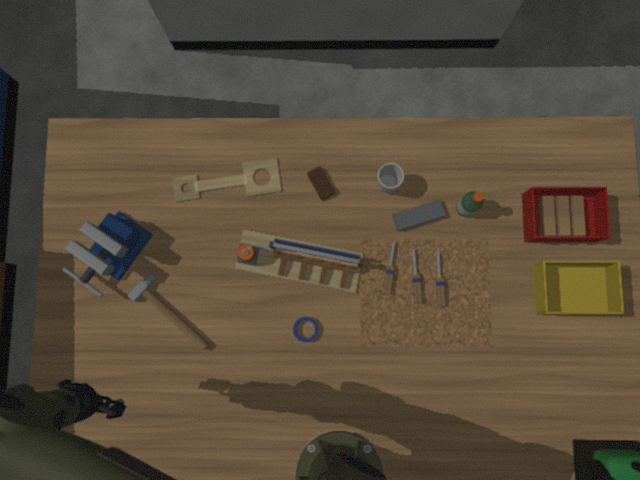

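View pics/side0.png

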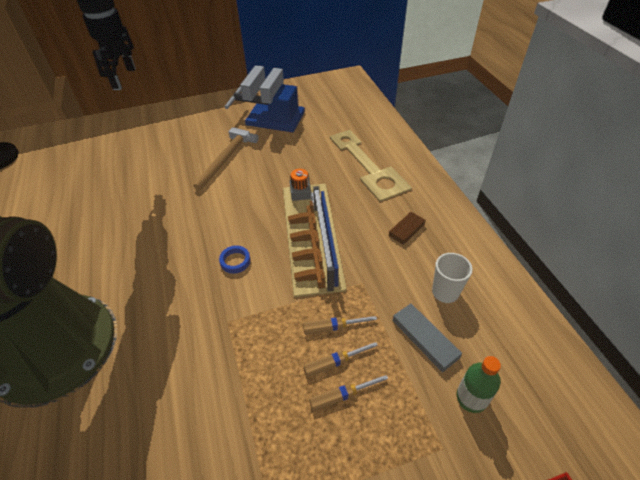

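Top view: cap at about (246,253), plate from (272,243) to (362,260), and three gouges on the cork at x≈390, 416 and 440 with their tips up (+x). I'll enlarge this area.

```bash
cat > h.py <<'E'
import numpy as np, cv2
from cell import robot
from scipy.spatial.transform import Rotation as R
def cap(n): return robot.capture(n)
def px2w(c,uv,z):
    K=np.array(c["camera_matrix"]);d=np.array(c["dist_coeffs"])
    p=cv2.undistortPoints(np.array(uv,float).reshape(-1,1,2),K,d).reshape(-1,2)
    M=R.from_euler('xyz',c["rotation"],degrees=True).as_matrix()
    r=np.c_[p,np.ones(len(p))]@M.T; o=np.array(c["xyz"])
    return o+r*((z-o[2])/r[:,2])[:,None]
def w2px(c,P):
    M=R.from_euler('xyz',c["rotation"],degrees=True).as_matrix()
    q=(np.array(P,float).reshape(-1,3)-c["xyz"])@M
    return cv2.projectPoints(q,np.zeros(3),np.zeros(3),np.array(c["camera_matrix"]),np.array(c["dist_coeffs"]))[0].reshape(-1,2)
def crop(c,x0,y0,w,h,s,fn): 
    im=c["image"][y0:y0+h,x0:x0+w,::-1]; cv2.imwrite(fn,cv2.resize(im,None,fx=s,fy=s,interpolation=cv2.INTER_CUBIC))
E
python3 - <<'E'
from h import *
c=cap("top"); crop(c,230,225,134,75,5.9,"pics/a1.png"); crop(c,375,232,80,80,7,"pics/a2.png")
E
```

```text
(no output)
```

View pics/a1.png

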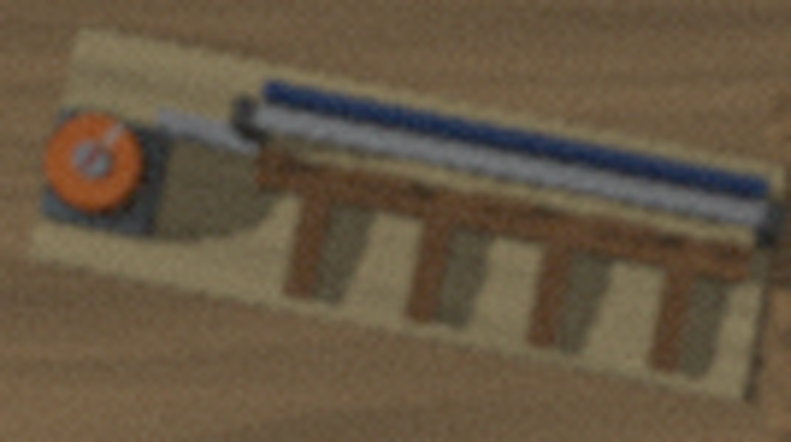

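View pics/a2.png

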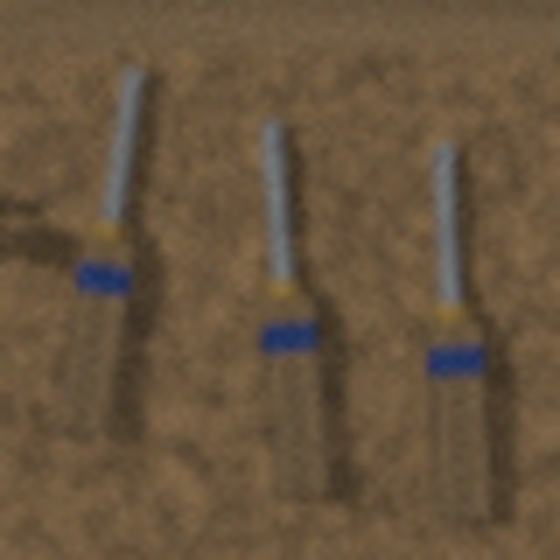

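```bash
cat > m.py <<'E'
from h import *
from scipy.optimize import least_squares
c=cap("top")
a=np.array([[80,33],[32,258],[748,398],[785,165],[265,88],[768,187],[93,160]])/5.9+[230,225]
Q=np.array([[25,218,8],[-90,218,8],[-90,-128,8],[25,-128,8],[8,118,74],[8,-118,74],[-45,187,75]])/1e3
def f(p): 
    M=R.from_euler('z',p[2]).as_matrix(); return (w2px(c,Q@M.T+[p[0],p[1],0])-a+.4*0).ravel()
s=least_squares(f,[.4,.05,-.2]); print("rack",s.x,np.degrees(s.x[2]),s.fun.round(1))
np.save("rack.npy",s.x)
M=R.from_euler('z',s.x[2]).as_matrix()
for n,p in dict(e0=(0,-87,41),e1=(0,-29,41),e2=(0,29,41),e3=(0,87,41),cap=(-45,187,75)).items(): print(n,(M@np.array(p)/1e3+[s.x[0],s.x[1],0]).round(4))
for t,b in [((134,72),(85,435)),((272,122),(302,498)),((445,145),(466,518))]:
    T=px2w(c,np.array(t)/7+[375,232],.012)[0]; B=px2w(c,np.array(b)/7+[375,232],.020)[0]
    d=(T-B)[:2]; L=np.hypot(*d); d/=L; o=B[:2]+.045*d+.5*(L-.15)*d
    print("tip",T[:2].round(4),"L",L.round(4),"yaw",np.degrees(np.arctan2(d[1],d[0])).round(1),"org",o.round(4),"grip",(o-.015*d).round(4))
E
python3 m.py
```

```text
rack [ 0.59898911  0.05997801 -0.19364977] -11.095314772729148 [ 0.  -0.7 -0.5  0.8 -0.6  1.   0.7  0.3 -0.1 -1.1  0.5 -1.2 -0.   0.8]
e0 [ 0.5822 -0.0254  0.041 ]
e1 [0.5934 0.0315 0.041 ]
e2 [0.6046 0.0884 0.041 ]
e3 [0.6157 0.1454 0.041 ]
cap [0.5908 0.2521 0.075 ]
tip [ 0.6295 -0.1556] L 0.1475 yaw -8.9 org [ 0.5269 -0.1396] grip [ 0.5121 -0.1372]
tip [ 0.6092 -0.2102] L 0.1502 yaw 2.7 org [ 0.5043 -0.2152] grip [ 0.4893 -0.2159]
tip [ 0.6    -0.2787] L 0.1484 yaw 0.9 org [ 0.4958 -0.2803] grip [ 0.4808 -0.2806]
```

Request:
drive_tool(
  plan="0 0 1 0.4 -1 0 0.5;0 0 1 0.4 -1 0 0.5;0 0 1 0.4 -1 0 0.5;0 0 1 0.4 -1 0 0.5;0 0 1 0.4 -1 0 0.5",
  newtons=40,
)

```text
t: 0.62
tool_pos: [0.297, 0.3998, 0.2058]
eef_rot: [-180.0, -0.0, 177.0]
wrist_force: [0.7, 0.6, -0.2]
gripper_width: 0.0425
finger_force: 0.0
```

```bash
python3 -c "
from cell import robot
s=robot.get_state();print(s['joint_pos'],s['tool_pos'],s['eef_rot'],s['gripper_width'])"
```

```text
[ 5.33965749e+01  7.01869306e+00 -1.64936992e+01  6.65057556e+01
 -6.88176742e-03  5.64179788e+01] [0.29697774 0.39975918 0.20576597] [-1.79981075e+02 -4.30498528e-03  1.76978596e+02] 0.042467175784779015
```

Request:
drive_tool(
  plan="0 0 -0.15 0.36 -0.9 0 0.5;0 0 -0.15 0.36 -0.9 0 0.5;0 0 -0.15 0.36 -0.9 0 0.5;0 0 -0.15 0.36 -0.9 0 0.5;0 0 -0.15 0.36 -0.9 0 0.5",
)

```text
t: 1.03
tool_pos: [0.351, 0.2649, 0.206]
eef_rot: [180.0, 0.0, 173.7]
wrist_force: [0.2, -0.8, -0.1]
gripper_width: 0.0426
finger_force: 0.0
```

Request:
drive_tool(
  plan="0 0 -0.15 0.36 -0.9 0 0.5;0 0 -0.15 0.36 -0.9 0 0.5;0 0 -0.15 0.36 -0.9 0 0.5;0 0 -0.15 0.36 -0.9 0 0.5;0 0 0 0.36 -0.9 0 0.5",
)

```text
t: 1.45
tool_pos: [0.4051, 0.1299, 0.2061]
eef_rot: [180.0, 0.0, 171.3]
wrist_force: [1.2, 0.0, 0.8]
gripper_width: 0.043
finger_force: 0.0
```

Request:
drive_tool(
  plan="0 0 0 0.36 -0.9 0 0.5;0 0 0 0.36 -0.9 0 0.5;0 0 0 0.36 -0.9 0 0.5;0 0 0 0.36 -0.9 0 0.5;0 0 0 0.36 -0.9 0 0.5",
)

```text
t: 1.87
tool_pos: [0.4591, -0.0052, 0.206]
eef_rot: [180.0, 0.0, 171.3]
wrist_force: [0.8, 0.1, 0.0]
gripper_width: 0.0428
finger_force: 0.0
```

Request:
drive_tool(
  plan="0 0 0 0.36 -0.9 -0.6 0.5;0 0 0 0.36 -0.9 -0.6 0.5;0 0 0 0.36 -0.9 -0.6 0.5;0 0 0 0.3 -0.8 -0.6 0.5;0 0 0 0 0 -0.6 0.5",
)

```text
t: 2.28
tool_pos: [0.502, -0.1127, 0.1152]
eef_rot: [-179.9, 0.1, 171.1]
wrist_force: [-0.2, 0.0, 0.2]
gripper_width: 0.0426
finger_force: 0.0
```

```bash
python3 - <<'E'
from h import *
c=cap("top"); a=c["image"]; c2=cap("side")
crop(c2,230,270,200,160,3.5,"pics/b1.png")
crop(c,350,225,120,100,5,"pics/b2.png")
E
```

```text
(no output)
```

View pics/b1.png

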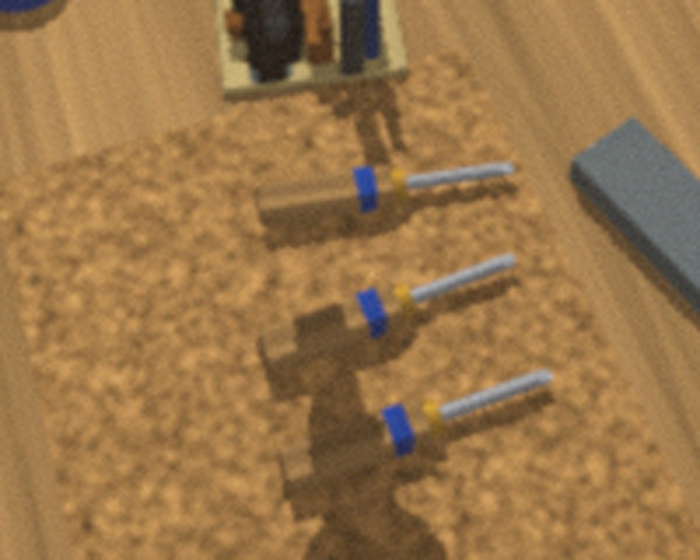

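```bash
cat > m2.py <<'E'
from h import *
c=cap("side")
for t,s in [((513,170),(404,182)),((514,260),(411,296)),((548,377),(440,412))]:
    T=px2w(c,np.array(t)/3.5+[230,270],.010)[0]; B=px2w(c,np.array(s)/3.5+[230,270],.010)[0]
    d=(T-B)[:2]; L=np.hypot(*d); d/=L
    print("tip",T[:2].round(4),"L",L.round(4),"yaw",np.degrees(np.arctan2(d[1],d[0])).round(1),"grip",(T[:2]-.12*d).round(4))
E
python3 m2.py
```

```text
tip [ 0.6309 -0.1594] L 0.0641 yaw -12.0 grip [ 0.5135 -0.1345]
tip [ 0.6085 -0.2124] L 0.062 yaw 1.4 grip [ 0.4885 -0.2154]
tip [ 0.5984 -0.2805] L 0.0608 yaw -0.8 grip [ 0.4784 -0.2787]
```

Request:
drive_tool(
  plan="0 0 -0.27 0.37 -0.78 -0.2 0.5;0 0 0 0 0 -0.9 0.5;0 0 0 0 0 -0.9 0.5;0 0 0 0 0 -0.9 0.5;0 0 0 0 0 -0.8 0.5",
)

```text
t: 2.85
tool_pos: [0.5121, -0.1315, 0.0053]
eef_rot: [180.0, 0.1, 170.3]
wrist_force: [-0.2, 0.4, -0.3]
gripper_width: 0.0425
finger_force: 0.0
```

Request:
drive_tool(
  plan="0 0 0 0 0 0 0.1;0 0 0 0 0 0 0.1;0 0 0 0 0 0 0.1;0 0 0 0 0 0 0.1;0 0 0 0 0 0 0.1",
  newtons=60,
)

```text
t: 3.27
tool_pos: [0.5131, -0.1324, 0.007]
eef_rot: [-180.0, 0.2, 170.3]
wrist_force: [0.4, -0.2, -0.4]
gripper_width: 0.0087
finger_force: 0.0
```

```bash
python3 - <<'E'
from h import *
c2=cap("side"); print(robot.get_state()['tool_pos'])
crop(c2,230,230,200,170,3.5,"pics/c1.png")
E
```

```text
[ 0.5127851  -0.13238234  0.00667679]
```

View pics/c1.png

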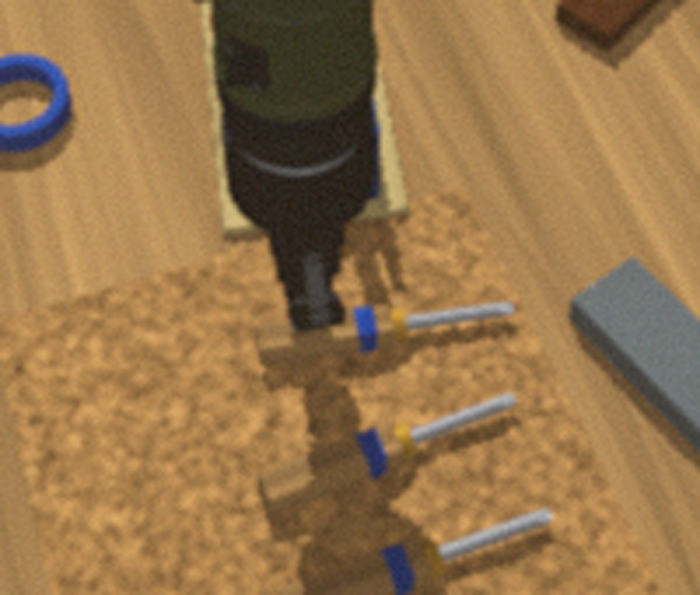

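```bash
python3 - <<'E'
from h import *
c=cap("side")
P=[[.513,-.132,.007],[.513,-.132,.02],[.5135,-.1345,.01],[.513,-.132,.03],[.513,-.132,.1]]
print((w2px(c,P)-[230,230])*3.5, robot.get_state()["tau"],robot.get_state()["wrist_force"])
c=cap("top"); crop(c,365,225,80,80,7,"pics/c2.png");print((w2px(c,P)-[365,225])*7)
E
```

```text
[[306.12655846 331.81983253]
 [305.65861538 320.14687056]
 [308.20488026 332.50852854]
 [305.29173903 310.99518506]
 [302.5411734  242.38660246]] [ 5.94329950e-02 -4.92639649e+01  2.72248667e+01 -1.02739432e-02
  2.37784814e-03  2.23148691e-04] [-0.17224988  0.71790469  0.24717563]
[[148.18699154 412.19379628]
 [151.76578589 409.65752677]
 [155.29861058 410.3645543 ]
 [154.55945949 407.67768891]
 [175.16969462 393.07208049]]
```

View pics/c2.png

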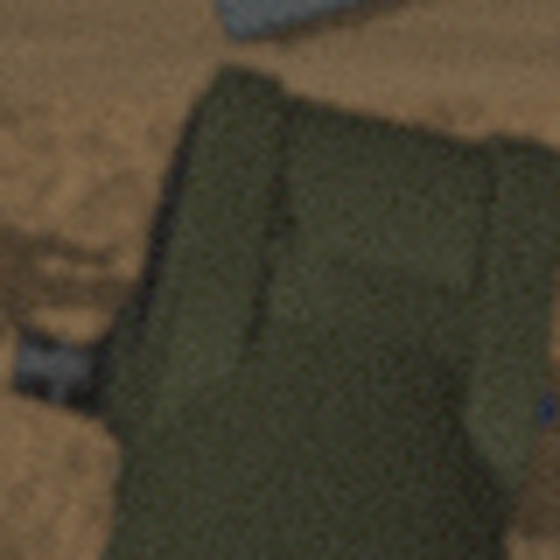

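Fingers closed on nothing: in the side crop the fingertips (≈318,326) look just behind the handle. I'll lift clear, then check a modelled gouge against both cameras.

Request:
drive_tool(
  plan="0 0 0 0 0 1 0.1;0 0 0 0 0 1 0.1;0 0 0 0 0 1 0.1;0 0 0 0 1 0.7 0.1;0 0 0 0 1 0 0.4",
)

```text
t: 3.83
tool_pos: [0.515, -0.0731, 0.1213]
eef_rot: [180.0, 0.5, 170.1]
wrist_force: [1.4, 0.6, 0.1]
gripper_width: 0.0198
finger_force: 0.0
```

Request:
drive_tool(
  plan="0 0 0 -0.6 1 0 0.4;0 0 0 -0.6 1 0 0.4;0 0 0 -0.6 1 0 0.4;0 0 0 0 1 0 0.4;0 0 0 0 0 0 0.4",
)

```text
t: 4.25
tool_pos: [0.4565, 0.0518, 0.1165]
eef_rot: [179.9, 0.0, 170.5]
wrist_force: [0.0, 0.0, 0.6]
gripper_width: 0.0343
finger_force: 0.0
```

```bash
cat > ov.py <<'E'
from h import *
import sys
def box(o,yaw,x0,x1,h):
    d=R.from_euler('z',yaw,degrees=True).as_matrix()
    P=[(x,y,z) for x in(x0,x1) for y in(-h,h) for z in(-h,h)]
    return np.array(P)@d.T+[o[0],o[1],.010]
def draw(c,G,x0,y0,w,h,s):
    im=cv2.resize(c["image"][y0:y0+h,x0:x0+w,::-1],None,fx=s,fy=s,interpolation=cv2.INTER_CUBIC)
    im=cv2.convertScaleAbs(im,alpha=1.6,beta=10)
    for o,yaw in G:
        for b in((-.045,.040,.01),(.04,.105,.004)):
            p=((w2px(c,box(o,yaw,*b))+.5-[x0,y0])*s).astype(int)
            for i in range(8):
                for j in(1,2,4):
                    if not i&j: cv2.line(im,tuple(map(int,p[i])),tuple(map(int,p[i|j])),(0,0,255),1,cv2.LINE_AA)
    return im
G=[((.5269,-.1396),-9.5),((.5043,-.2152),2),((.4958,-.2803),0)]
if __name__=="__main__":
    t=cap("top");s=cap("side")
    a=draw(t,G,375,235,78,75,5); b=draw(s,G,285,300,110,125,3.4)
    H=max(a.shape[0],b.shape[0]); f=lambda i:cv2.copyMakeBorder(i,0,H-i.shape[0],0,0,0)
    im=cv2.hconcat([f(a),f(b)]);print(im.shape);cv2.imwrite(sys.argv[1],im)
E
python3 ov.py pics/d1.png
```

```text
(425, 764, 3)
```

View pics/d1.png

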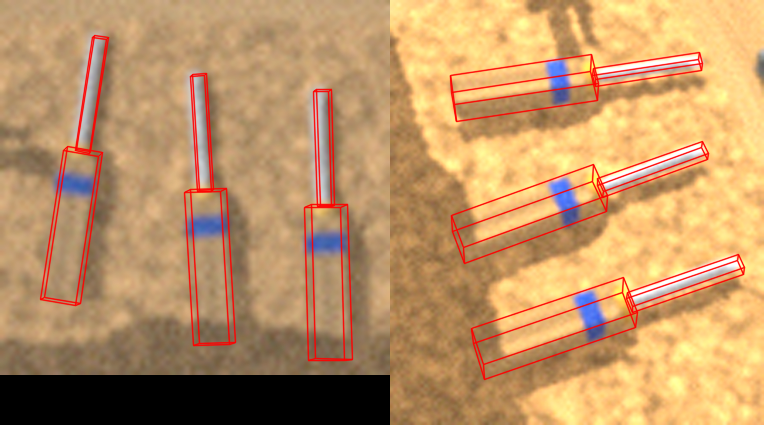

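The modelled boxes fit all three gouges within about 3 mm in both views, so the gouge poses are right. Next I'll check the TCP against the cameras.

```bash
python3 - <<'E'
from h import *
ims=[]
st=robot.get_state(); p=st['tool_pos']; print(p,st['eef_rot'],st['joint_pos'])
for n in("top","side"):
    c=cap(n); M=R.from_euler('xyz',st['eef_rot'],degrees=True).as_matrix()
    q=w2px(c,[p,p-M[:,2]*.019,p+M[:,1]*.02,p-M[:,1]*.02]); u=q[0].astype(int); x0,y0=max(u[0]-38,0),max(u[1]-45,0); s=5
    im=cv2.resize(c["image"][y0:y0+75,x0:x0+76,::-1],None,fx=s,fy=s,interpolation=cv2.INTER_CUBIC); im=cv2.convertScaleAbs(im,alpha=2,beta=20)
    for k,col in zip(q,[(0,0,255),(0,255,0),(255,255,0),(255,0,255)]): cv2.circle(im,tuple(int(v) for v in (k+.5-[x0,y0])*s),4,col,1)
    ims.append(im)
cv2.imwrite("pics/d2.png",cv2.hconcat(ims))
E
```

```text
[0.4575008  0.04861075 0.11645494] [-1.79991634e+02  5.57550336e-02  1.70410755e+02] [ 6.08297962e+00  6.35667407e+00 -2.94417671e+01  5.41501366e+01
 -2.31164074e-02  1.56722182e+01]
```

View pics/d2.png

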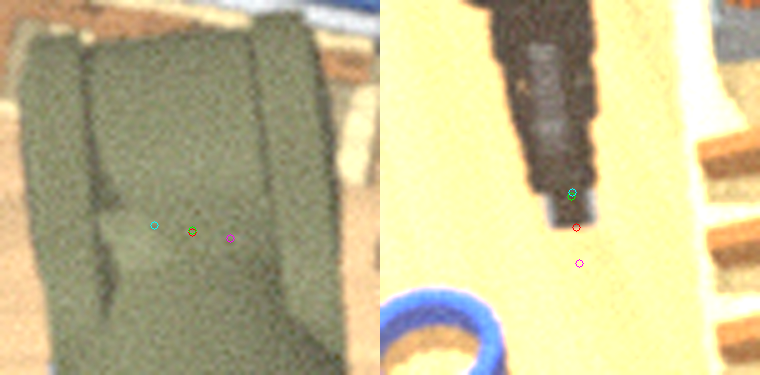

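```bash
python3 - <<'E'
from h import *
c=cap("side"); im=cv2.imread("pics/side0.png")[0:130,60:180]
p=np.array([.2367,.5508,.2052]);M=R.from_euler('z',156.75,degrees=True).as_matrix()
a=M@[0,.0425,0];b=M@[.0425,0,0];z=np.array([0,0,.013])
s=4.6;im=cv2.convertScaleAbs(cv2.resize(im,None,fx=s,fy=s,interpolation=cv2.INTER_CUBIC),alpha=2,beta=20)
for q,col in [(p,(0,0,255)),(p+a+z,(255,255,0)),(p-a+z,(255,255,0)),(p+b+z,(255,0,255)),(p-b+z,(255,0,255))]:
    k=w2px(c,q)[0];print(k);cv2.circle(im,tuple(int(v) for v in (k+.5-[60,0])*s),5,col,2)
cv2.imwrite("pics/d3.png",im)
E
```

```text
[129.16348869  93.28190726]
[121.06950714  97.71207956]
[133.5040675   80.05132178]
[111.24452215  88.18216435]
[143.7210533   89.13825819]
```

View pics/d3.png

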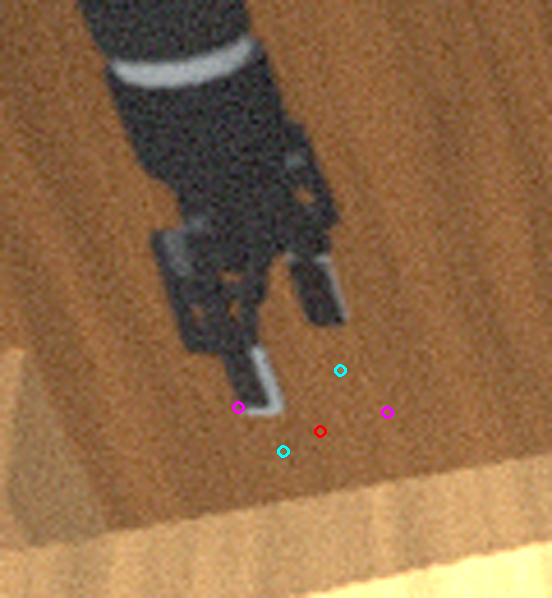

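The fingertips in the pictures sit clearly higher than the reported TCP, which explains closing above the handle. I'll touch the bare cork with shut fingers to find the offset.

Request:
drive_tool(
  plan="0 0 0 -0.1 -1 0 0;0 0 0 -0.1 -1 0 0;0 0 0 -0.2 -1 0 0;0 0 0 -0.1 -1 0 0;0 0 0 -0.1 -1 0 0",
)

```text
t: 4.92
tool_pos: [0.4388, -0.1046, 0.116]
eef_rot: [-180.0, -0.0, 170.2]
wrist_force: [1.8, -0.3, 0.4]
gripper_width: 0.0004
finger_force: 0.0
```

Request:
drive_tool(
  plan="0 0 0 0 0 -0.8 0;0 0 0 0 0 -0.8 0;0 0 0 0 0 -0.8 0;0 0 0 0 0 -0.6 0;0 0 0 0 0 -0.3 0",
)

```text
t: 5.33
tool_pos: [0.4375, -0.1031, 0.0148]
eef_rot: [-180.0, -0.2, 170.1]
wrist_force: [0.4, -0.0, 0.0]
gripper_width: 0.0003
finger_force: 0.0
```

Request:
drive_tool(
  plan="0 0 0 0 0 -0.05 0;0 0 0 0 0 -0.05 0;0 0 0 0 0 -0.05 0;0 0 0 0 0 -0.05 0;0 0 0 0 0 0 0",
)

```text
t: 5.75
tool_pos: [0.4401, -0.1023, 0.0117]
eef_rot: [-180.0, 0.1, 170.3]
wrist_force: [-0.3, 0.9, -0.4]
gripper_width: 0.0003
finger_force: 0.0
```

Request:
drive_tool(
  plan="0 0 0 0 0 -0.08 0;0 0 0 0 0 -0.08 0;0 0 0 0 0 -0.08 0;0 0 0 0 0 -0.08 0;0 0 0 0 0 0 0",
)

```text
t: 6.17
tool_pos: [0.4389, -0.102, 0.0009]
eef_rot: [180.0, -0.0, 170.3]
wrist_force: [0.4, -0.3, 0.6]
gripper_width: -0.0003
finger_force: 0.0
```

Request:
drive_tool(
  plan="0 0 0 0 0 -0.04 0;0 0 0 0 0 -0.04 0;0 0 0 0 0 -0.04 0;0 0 0 0 0 0 0;0 0 0 0 0 0 0",
)

```text
t: 6.58
tool_pos: [0.4393, -0.1021, -0.0023]
eef_rot: [180.0, -0.0, 170.3]
wrist_force: [0.6, 0.6, 0.1]
gripper_width: 0.0
finger_force: 0.0
```

Request:
drive_tool(
  plan="0 0 0 0 0 -0.05 0;0 0 0 0 0 -0.05 0;0 0 0 0 0 -0.05 0;0 0 0 0 0 0 0;0 0 0 0 0 0 0",
)

```text
t: 7.0
tool_pos: [0.4392, -0.1021, -0.0069]
eef_rot: [-180.0, -0.0, 170.3]
wrist_force: [0.1, -0.2, -1.4]
gripper_width: 0.0003
finger_force: 0.0
```

```bash
python3 - <<'E'
from h import *
c=cap("side");st=robot.get_state();p=st['tool_pos'];print(p,st['wrist_force'])
q=w2px(c,[p,p+[0,0,.0225]]);x0,y0=(q[0]-[50,55]).astype(int);s=6
im=cv2.convertScaleAbs(cv2.resize(c["image"][y0:y0+90,x0:x0+100,::-1],None,fx=s,fy=s,interpolation=cv2.INTER_CUBIC),alpha=1.6,beta=20)
for k,col in zip(q,[(0,0,255),(0,255,0)]): cv2.circle(im,tuple(int(v) for v in (k+.5-[x0,y0])*s),5,col,2)
cv2.imwrite("pics/e1.png",im)
E
```

```text
[ 0.43926809 -0.10211713 -0.00677462] [ 0.06426626 -0.90577244  0.47011785]
```

View pics/e1.png

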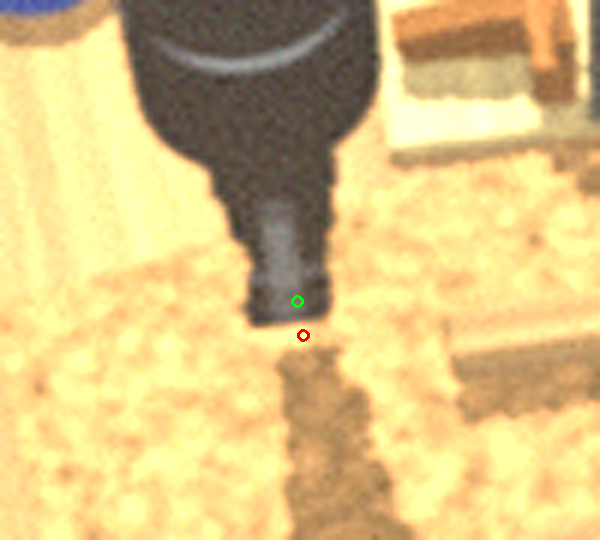

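Request:
drive_tool(
  plan="0 0 0 0 0 -0.05 0;0 0 0 0 0 -0.05 0;0 0 0 0 0 -0.05 0;0 0 0 0 0 0 0;0 0 0 0 0 0 0",
)

```text
t: 7.47
tool_pos: [0.4392, -0.1021, -0.0113]
eef_rot: [180.0, -0.0, 170.3]
wrist_force: [-0.1, -0.0, 0.6]
gripper_width: 0.0001
finger_force: 0.0
```

Request:
drive_tool(
  plan="0 0 0 0 0 -0.04 0;0 0 0 0 0 -0.04 0;0 0 0 0 0 -0.04 0;0 0 0 0 0 0 0;0 0 0 0 0 0 0",
)

```text
t: 7.88
tool_pos: [0.4393, -0.1021, -0.0149]
eef_rot: [180.0, -0.0, 170.3]
wrist_force: [0.0, -0.4, -0.9]
gripper_width: -0.0001
finger_force: 0.0
```

Request:
drive_tool(
  plan="0 0 0 0 0 -0.03 0;0 0 0 0 0 -0.03 0;0 0 0 0 0 -0.03 0;0 0 0 0 0 0 0;0 0 0 0 0 0 0",
)

```text
t: 8.3
tool_pos: [0.4393, -0.1021, -0.0176]
eef_rot: [180.0, -0.0, 170.3]
wrist_force: [-0.2, 0.3, -0.5]
gripper_width: -0.0
finger_force: 0.0
```

Request:
drive_tool(
  plan="0 0 0 0 0 -0.03 0;0 0 0 0 0 -0.03 0;0 0 0 0 0 -0.03 0;0 0 0 0 0 0 0;0 0 0 0 0 0 0",
)

```text
t: 8.72
tool_pos: [0.4393, -0.1021, -0.0203]
eef_rot: [180.0, -0.0, 170.3]
wrist_force: [-0.8, -0.2, 1.1]
gripper_width: 0.0002
finger_force: 0.0
```

Request:
drive_tool(
  plan="0 0 0 0 0 -0.03 0;0 0 0 0 0 -0.03 0;0 0 0 0 0 -0.03 0;0 0 0 0 0 0 0;0 0 0 0 0 0 0",
)

```text
t: 9.13
tool_pos: [0.4392, -0.1021, -0.023]
eef_rot: [180.0, -0.0, 170.3]
wrist_force: [0.7, -1.2, -0.0]
gripper_width: 0.0004
finger_force: 0.0
```

Request:
drive_tool(
  plan="0 0 0 0 0 -0.03 0;0 0 0 0 0 -0.03 0;0 0 0 0 0 -0.03 0;0 0 0 0 0 0 0;0 0 0 0 0 0 0",
)

```text
t: 9.55
tool_pos: [0.4394, -0.1021, -0.0253]
eef_rot: [-180.0, 0.0, 170.3]
wrist_force: [-1.8, 0.1, 6.1]
gripper_width: 0.0002
finger_force: 3.0
```

```bash
python3 - <<'E'
from h import *
st=robot.get_state();p=st['tool_pos'];print(p,st['wrist_force'],st['tau'],st['joint_pos'])
for n in("side",):
    c=cap(n);g=cv2.cvtColor(c["image"],cv2.COLOR_RGB2GRAY)
    u=w2px(c,p)[0];print(u)
    x,y=(u).astype(int)
    for xx in (x-2,x,x+3): print(xx,y-22,g[y-22:y+12,xx].tolist())
E
```

```text
[ 0.43938505 -0.10214734 -0.02525329] [-1.78505166  0.11248856  6.09710014] [ 1.31008688e-03 -3.92616785e+01  2.35306907e+01 -7.70289470e-01
  2.16893627e-04  1.19130698e-05] [-1.30867961e+01  1.56268372e+01 -4.01733029e+01  3.41930778e+01
 -9.34599116e-04 -3.35555035e+00]
[279.90095677 331.00772442]
277 309 [50, 56, 55, 61, 65, 65, 74, 78, 67, 75, 76, 73, 72, 69, 74, 72, 60, 63, 68, 64, 54, 70, 86, 83, 78, 79, 73, 79, 76, 75, 79, 85, 95, 92]
279 309 [36, 38, 46, 41, 42, 50, 48, 45, 56, 59, 57, 65, 69, 68, 65, 66, 59, 58, 62, 61, 58, 84, 96, 97, 86, 80, 80, 79, 79, 83, 88, 90, 83, 80]
282 309 [34, 37, 34, 37, 36, 39, 39, 38, 36, 43, 49, 61, 58, 50, 43, 37, 34, 38, 40, 37, 48, 79, 81, 82, 81, 87, 92, 98, 87, 95, 96, 91, 87, 84]
```

Contact is at reported z = −0.025, so the real tips are about 24.5 mm above the reported TCP. I'll lift and estimate any xy bias.

Request:
drive_tool(
  plan="0 0 0 0 0 0.2 0.5;0 0 0 0 0 1 0.5;0 0 0 0 0 1 0.5;0 0 0 0 0 0.3 0.5;0 0 0 0 0 0 0.5",
)

```text
t: 10.02
tool_pos: [0.442, -0.1027, 0.0522]
eef_rot: [-180.0, 0.3, 170.3]
wrist_force: [0.1, -0.7, -0.4]
gripper_width: 0.0427
finger_force: 0.0
```

```bash
python3 - <<'E'
from h import *
c=cap("side")
print(px2w(c,[[278.5,329.8],[276.5,329.8]],0.0))
# e1 frame: recompute finger bottom with true tip z = -.0068+.0245
p=np.array([.4393,-.1021,-.0068]); q=w2px(c,p)[0]; x0,y0=(q-[50,55]).astype(int)
print("e1",px2w(c,[np.array([290,323])/6-.5+[x0,y0]],.0177))
# d3 midpoint of pads
a=np.array([[262,412],[328,322]])/4.6-.5+[60,0]
print("d3",px2w(c,a,.2052+.0245+.013),"nominal .2367 .5508 mid")
E
```

```text
[[ 0.43566703 -0.11305477  0.        ]
 [ 0.43181743 -0.11172194  0.        ]]
e1 [[ 0.43451493 -0.11027675  0.0177    ]]
d3 [[0.21734508 0.51090616 0.2427    ]
 [0.25497037 0.59863043 0.2427    ]] nominal .2367 .5508 mid
```

Request:
drive_tool(
  plan="0 0 0 0.9 -0.4 0 0.5;0 0 0 0.9 -0.4 0 0.5;0 0 0 0.7 -0.4 0 0.5;0 0 0 0 0 -0.5 0.5;0 0 0 0 0 -0.5 0.5",
)

```text
t: 10.48
tool_pos: [0.5156, -0.1388, 0.0179]
eef_rot: [-180.0, 0.0, 170.2]
wrist_force: [0.1, -0.7, -0.4]
gripper_width: 0.0424
finger_force: 0.0
```

Request:
drive_tool(
  plan="0 0 0 0 0 -0.5 0.5;0 0 0 0 0 -0.5 0.5;0 0 0 0 0 -0.35 0.5;0 0 0 0 0 0 0.5;0 0 0 0 0 0 0.5",
)

```text
t: 10.9
tool_pos: [0.513, -0.1378, -0.0223]
eef_rot: [180.0, -0.2, 170.3]
wrist_force: [-0.8, -0.8, -0.0]
gripper_width: 0.043
finger_force: 0.0
```

Request:
drive_tool(
  plan="0 0 0 0 0 0 0.1;0 0 0 0 0 0 0.1;0 0 0 0 0 0 0.1;0 0 0 0 0 0 0.1;0 0 0 0 0 0 0.1",
  newtons=60,
)

```text
t: 11.32
tool_pos: [0.5153, -0.1383, -0.0201]
eef_rot: [-180.0, 0.1, 170.3]
wrist_force: [-0.1, 0.9, 5.9]
gripper_width: 0.0186
finger_force: 60.1
```

Request:
drive_tool(
  plan="0 0 0 0 0 0.5 0.1;0 0 0 0 0 1 0.1;0 0 0 0 0 1 0.1;0 0 0 0 0 1 0.1;0 0 -0.35 0 0 0 0.1",
)

```text
t: 11.73
tool_pos: [0.5183, -0.1392, 0.0897]
eef_rot: [-180.0, 0.5, 168.8]
wrist_force: [1.2, -1.0, -1.2]
gripper_width: 0.0181
finger_force: 59.4
```

Request:
drive_tool(
  plan="0 0 0 -0.2 0.84 0 0.1;0 0 0 -0.2 0.84 0 0.1;0 0 0 -0.2 0.84 0 0.1;0 0 0 -0.2 0.84 0 0.1;0 0 0 -0.2 0.84 0 0.1",
)

```text
t: 12.15
tool_pos: [0.4836, -0.0111, 0.0836]
eef_rot: [180.0, -0.0, 168.8]
wrist_force: [-0.0, -0.3, -1.3]
gripper_width: 0.0189
finger_force: 59.3
```

Request:
drive_tool(
  plan="0 0 0 -0.1 0.84 0 0.1;0 0 0 -0.1 0.84 0 0.1;0 0 0 -0.1 0.84 0 0.1;0 0 0 -0.1 0.84 0 0.1;0 0 0 -0.04 0.87 0 0.1",
)

```text
t: 12.57
tool_pos: [0.4703, 0.1158, 0.0836]
eef_rot: [-180.0, -0.0, 168.8]
wrist_force: [-0.7, 0.6, -0.7]
gripper_width: 0.0184
finger_force: 59.3
```

Request:
drive_tool(
  plan="0 0 0 0 0 -0.6 0.1;0 0 0 0 0 -0.6 0.1;0 0 0 0 0 -0.6 0.1;0 0 0 0 0 0 0.1;0 0 0 0 0 0 0.1",
)

```text
t: 12.98
tool_pos: [0.4697, 0.1145, 0.0291]
eef_rot: [-179.9, -0.1, 168.9]
wrist_force: [0.9, 0.6, -1.0]
gripper_width: 0.0184
finger_force: 59.3
```

```bash
cat > look.py <<'E'
from h import *
import sys
r=np.load("rack.npy")
st=robot.get_state();p=st['tool_pos'];yaw=np.radians(st['eef_rot'][2]-180);print(p,st['eef_rot'],st['gripper_width'],st['finger_force'])
M=R.from_euler('z',r[2]).as_matrix()
rk=M.T@(p-[r[0],r[1],0]);print("tcp in rack",rk.round(4),"yaw rel",np.degrees(yaw-r[2]).round(2))
d=np.array([np.cos(yaw),np.sin(yaw),0]); zc=p[2]+.031
n=lambda t:np.array([p[0],p[1],zc])+d*t
ims=[]
for cn,s,w,h in(("top",5,75,75),("side",4,95,95)):
    c=cap(cn); q=w2px(c,[n(.12),n(.055)]); E=w2px(c,[M@np.array([0,y,.041])+[r[0],r[1],0] for y in(-.087,-.029,.029,.087)])
    x0,y0=np.clip((q[1]-[w/2,h/2]).astype(int),0,[640-w,480-h])
    im=cv2.convertScaleAbs(cv2.resize(c["image"][y0:y0+h,x0:x0+w,::-1],None,fx=s,fy=s,interpolation=cv2.INTER_CUBIC),alpha=1.6,beta=15)
    D=lambda k:tuple(int(v) for v in (k+.5-[x0,y0])*s)
    for k in q: cv2.circle(im,D(k),4,(0,0,255),1)
    for k in E: cv2.circle(im,D(k),4,(255,0,255),1)
    ims.append(cv2.copyMakeBorder(im,0,380-im.shape[0],0,0,0)); print(cn,"origin",x0,y0,"scale",s)
cv2.imwrite(sys.argv[1],cv2.hconcat(ims))
E
python3 look.py pics/f1.png
```

```text
[0.46973275 0.11447933 0.02907534] [-1.79932073e+02 -1.46572124e-01  1.68865732e+02] 0.01837950051899072 59.32648837566376
tcp in rack [-0.1373  0.0286  0.0291] yaw rel -0.04
top origin 263 240 scale 5
side origin 241 177 scale 4
```

View pics/f1.png

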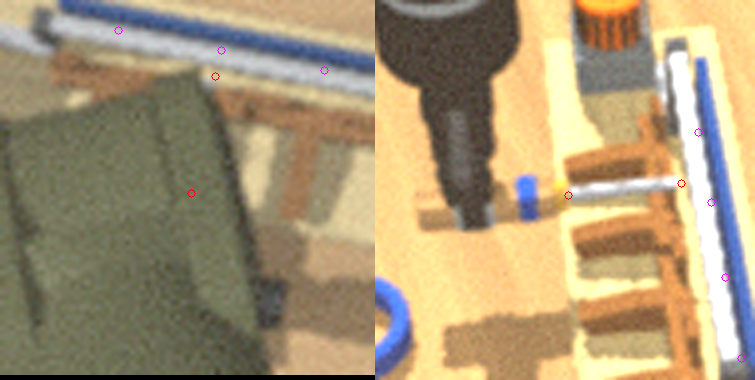

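Side view: the held gouge's blade lies on the predicted line, tip at (682,184) pointing at lane 2, and it should fit. I'll lower it and insert.

Request:
drive_tool(
  plan="0 0 0 0 0 -0.3 0.1;0 0 0 0 0 -0.27 0.1;0 0 0 0 0 0 0.1;0 0 0 0.33 -0.064 0 0.1;0 0 0 0.33 -0.064 0 0.1",
)

```text
t: 13.5
tool_pos: [0.4914, 0.1108, 0.0128]
eef_rot: [-180.0, -0.0, 168.9]
wrist_force: [-0.2, -0.2, -1.4]
gripper_width: 0.0186
finger_force: 59.4
```

Request:
drive_tool(
  plan="0 0 0 0.2 -0.04 0 0.1;0 0 0 0.2 -0.04 0 0.1;0 0 0 0.2 -0.04 0 0.1;0 0 0 0 0 0 0.1;0 0 0 0 0 0 0.1",
)

```text
t: 13.92
tool_pos: [0.5093, 0.1072, 0.0128]
eef_rot: [180.0, -0.0, 168.8]
wrist_force: [0.4, -1.3, -1.5]
gripper_width: 0.0183
finger_force: 59.4
```

Request:
drive_tool(
  plan="0 0 0 0.25 -0.049 0 0.1;0 0 0 0.25 -0.049 0 0.1;0 0 0 0.25 -0.049 0 0.1;0 0 0 0.25 -0.049 0 0.1;0 0 0 0.1 -0.02 0 0.1",
)

```text
t: 14.33
tool_pos: [0.5438, 0.1007, 0.013]
eef_rot: [180.0, 0.1, 168.8]
wrist_force: [-0.1, -1.0, -0.6]
gripper_width: 0.0186
finger_force: 59.4
```

Request:
drive_tool(
  plan="0 0 0 0.06 -0.012 0 0.1;0 0 0 0.06 -0.012 0 0.1;0 0 0 0.06 -0.012 0 0.1;0 0 0 0 0 0 0.1;0 0 0 0 0 0 0.1",
)

```text
t: 14.75
tool_pos: [0.5472, 0.0998, 0.0128]
eef_rot: [-180.0, -0.0, 168.9]
wrist_force: [0.2, -0.5, -1.0]
gripper_width: 0.0185
finger_force: 59.4
```

Request:
drive_tool(
  plan="0 0 0 0 0 -0.06 0.1;0 0 0 0.05 -0.01 0 0.1;0 0 0 0.05 -0.01 0 0.1;0 0 0 0.05 -0.01 0 0.1;0 0 0 0 0 0 0.1",
)

```text
t: 15.17
tool_pos: [0.5524, 0.0988, 0.011]
eef_rot: [-180.0, 0.0, 168.9]
wrist_force: [0.1, 0.1, -0.9]
gripper_width: 0.0185
finger_force: 59.5
```

Request:
drive_tool(
  plan="0 0 0 0.04 -0.008 0 0.1;0 0 0 0.04 -0.008 0 0.1;0 0 0 0 0 0 0.1;0 0 0 0 0 0 0.1;0 0 0 0 0 0 0.1",
)

```text
t: 15.58
tool_pos: [0.5541, 0.0984, 0.0109]
eef_rot: [-180.0, -0.0, 168.9]
wrist_force: [-1.3, -0.8, -0.7]
gripper_width: 0.0185
finger_force: 59.6
```

Request:
drive_tool(
  plan="0 0 0 0.04 -0.008 0 0.1;0 0 0 0.04 -0.008 0 0.1;0 0 0 0 0 0 0.1;0 0 0 0 0 0 0.1;0 0 0 0 0 0 0.1",
)

```text
t: 16.0
tool_pos: [0.554, 0.0984, 0.0109]
eef_rot: [180.0, -0.3, 168.9]
wrist_force: [-9.1, 2.2, 6.6]
gripper_width: 0.0184
finger_force: 60.4
```

Request:
drive_tool(
  plan="0 0 0 0 0 0 0.38;0 0 0 0 0 0 0.38;0 0 0 0 0 0 0.38;0 0 0 0 0 0.3 0.38;0 0 0 0 0 0.6 0.38",
)

```text
t: 16.42
tool_pos: [0.5552, 0.0975, 0.0369]
eef_rot: [-179.9, -0.2, 168.9]
wrist_force: [-0.1, -0.1, 0.4]
gripper_width: 0.0319
finger_force: 0.0
```

Request:
drive_tool(
  plan="0 0 0 0 0 0.8 0.38;0 0 0 0 0 0.8 0.38;0 0 0 0 0 0.8 0.38;0 0 0.27 -0.18 -0.87 0 0.5;0 0 0.27 -0.18 -0.87 0 0.5",
)

```text
t: 16.83
tool_pos: [0.5483, 0.0461, 0.1129]
eef_rot: [179.9, 0.3, 171.2]
wrist_force: [0.5, -0.8, -0.7]
gripper_width: 0.043
finger_force: 0.0
```

Request:
drive_tool(
  plan="0 0 0.27 -0.18 -0.87 0 0.5;0 0 0.27 -0.18 -0.87 0 0.5;0 0 0.27 -0.18 -0.87 0 0.5;0 0 0.27 -0.18 -0.87 0 0.5;0 0 0.27 -0.18 -0.87 0 0.5",
)

```text
t: 17.25
tool_pos: [0.519, -0.0862, 0.111]
eef_rot: [-180.0, 0.1, 176.5]
wrist_force: [-0.1, -0.1, 0.3]
gripper_width: 0.0427
finger_force: 0.0
```

```bash
cat > bands.py <<'E'
from h import *
c=cap("side");h=cv2.cvtColor(c["image"],cv2.COLOR_RGB2HSV)
m=cv2.inRange(h,(105,120,60),(130,255,255));n,l,s,ce=cv2.connectedComponentsWithStats(m)
for i in range(1,n):
    if s[i,4]>15: print(s[i].tolist(),ce[i].round(1),px2w(c,[ce[i]],.012)[0][:2].round(4))
st=robot.get_state();print(st['tool_pos'],st['eef_rot'])
E
python3 bands.py
```

```text
[338, 0, 69, 106, 3494] [376.4  43.5] [1.1151 0.9589]
[246, 59, 14, 14, 68] [250.2  64.1] [0.6195 0.97  ]
[246, 104, 22, 24, 362] [257.9 116. ] [0.5695 0.6332]
[328, 228, 9, 41, 127] [331.9 248.4] [0.6069 0.0445]
[220, 246, 29, 26, 302] [234.  258.3] [0.386 0.091]
[333, 353, 7, 12, 45] [336.2 358.1] [ 0.5232 -0.2147]
[340, 387, 7, 12, 46] [343.6 392.1] [ 0.5134 -0.2807]
[ 0.51801065 -0.09033682  0.11090134] [-1.79776153e+02  3.67004119e-02  1.76348450e+02]
```

Request:
drive_tool(
  plan="0 0 0.28 -0.19 -0.84 0 0.5;0 0 0.28 -0.19 -0.84 0 0.5;0 0 0.28 -0.19 -0.84 0 0.5;0 0 0.28 -0.19 -0.84 0 0.5;0 0 0.28 -0.19 -0.84 0 0.5",
)

```text
t: 17.72
tool_pos: [0.4905, -0.2122, 0.1109]
eef_rot: [-180.0, 0.1, -177.9]
wrist_force: [0.6, -0.7, -0.6]
gripper_width: 0.0426
finger_force: 0.0
```

Request:
drive_tool(
  plan="0 0 0 0 0 -0.8 0.5;0 0 0 0 0 -0.8 0.5;0 0 0 0 0 -0.8 0.5;0 0 0 0 0 -0.6 0.5;0 0 0 0 0 0 0.5",
)

```text
t: 18.13
tool_pos: [0.4879, -0.2099, 0.0172]
eef_rot: [179.9, -0.3, -178.0]
wrist_force: [-1.2, 0.4, 0.2]
gripper_width: 0.0427
finger_force: 0.0
```

Request:
drive_tool(
  plan="0 0 0 0.03 -0.13 -0.5 0.5;0 0 0 0 0 -0.5 0.5;0 0 0 0 0 -0.34 0.5;0 0 0 0 0 0 0.5;0 0 0 0 0 0 0.5",
)

```text
t: 18.55
tool_pos: [0.4913, -0.2146, -0.0197]
eef_rot: [180.0, -0.0, -178.0]
wrist_force: [0.8, -0.2, 1.8]
gripper_width: 0.0429
finger_force: 0.0
```

Request:
drive_tool(
  plan="0 0 0 0 0 0 0.1;0 0 0 0 0 0 0.1;0 0 0 0 0 0 0.1;0 0 0 0 0 0 0.1;0 0 0 0 0 0 0.1",
  newtons=60,
)

```text
t: 18.97
tool_pos: [0.4923, -0.2151, -0.0188]
eef_rot: [-179.9, 0.1, -178.0]
wrist_force: [-1.3, 0.3, 5.7]
gripper_width: 0.0182
finger_force: 59.6
```

Request:
drive_tool(
  plan="0 0 0 0 0 0.5 0.1;0 0 0 0 0 1 0.1;0 0 0 0 0 1 0.1;0 0 0 0 0 1 0.1;0 0 0 0 0 0 0.1",
)

```text
t: 19.38
tool_pos: [0.4952, -0.2164, 0.0911]
eef_rot: [-179.8, 0.5, -178.0]
wrist_force: [1.4, -0.3, 0.2]
gripper_width: 0.0187
finger_force: 58.8
```

Request:
drive_tool(
  plan="0 0 -0.33 -0.11 0.91 0 0.1;0 0 -0.33 -0.11 0.91 0 0.1;0 0 -0.33 -0.11 0.91 0 0.1;0 0 -0.33 -0.11 0.91 0 0.1;0 0 -0.33 -0.11 0.91 0 0.1",
)

```text
t: 19.8
tool_pos: [0.4743, -0.077, 0.0849]
eef_rot: [180.0, 0.0, 175.3]
wrist_force: [-0.1, 1.1, -1.0]
gripper_width: 0.0187
finger_force: 58.9
```

Request:
drive_tool(
  plan="0 0 -0.33 -0.11 0.91 0 0.1;0 0 -0.33 -0.11 0.91 0 0.1;0 0 -0.33 -0.11 0.91 0 0.1;0 0 -0.33 -0.11 0.91 0 0.1;0 0 -0.31 -0.11 0.91 0 0.1",
)

```text
t: 20.22
tool_pos: [0.4578, 0.0596, 0.0849]
eef_rot: [180.0, 0.0, 168.8]
wrist_force: [-0.3, 0.2, -0.9]
gripper_width: 0.0183
finger_force: 58.9
```

Request:
drive_tool(
  plan="0 0 0 0 0 -0.6 0.1;0 0 0 0 0 -0.6 0.1;0 0 0 0 0 -0.6 0.1;0 0 0 0 0 0 0.1;0 0 0 0 0 0 0.1",
)

```text
t: 20.63
tool_pos: [0.4571, 0.0582, 0.0303]
eef_rot: [-180.0, -0.1, 168.9]
wrist_force: [0.6, -0.4, -0.4]
gripper_width: 0.0185
finger_force: 59.0
```

```bash
python3 look.py pics/g1.png; python3 bands.py
```

```text
[0.45705263 0.05823705 0.03029012] [-1.79959116e+02 -1.26209917e-01  1.68918929e+02] 0.01845488252987791 58.98410439491272
tcp in rack [-0.1389 -0.029   0.0303] yaw rel 0.01
top origin 284 245 scale 5
side origin 242 196 scale 4
[247, 0, 160, 105, 7885] [339.1  38.6] [0.9947 1.0491]
[275, 85, 29, 46, 677] [286.6 107.3] [0.6679 0.6497]
[322, 192, 15, 77, 212] [328.9 232.1] [0.6172 0.0947]
[314, 223, 4, 8, 27] [315.7 226.3] [0.5932 0.1232]
[278, 240, 4, 11, 37] [279.8 244.6] [0.4957 0.0958]
[220, 246, 29, 27, 343] [234.3 258.6] [0.3866 0.0898]
[340, 386, 8, 13, 56] [343.5 391.8] [ 0.5135 -0.2802]
[0.45929356 0.05829667 0.03191654] [1.79965727e+02 9.80042406e-02 1.68889180e+02]
```

Request:
drive_tool(
  plan="0 0 0 0 0 -0.3 0.1;0 0 0 0 0 -0.27 0.1;0 0 0 0 0 0 0.1;0 0 0 0.33 -0.064 0 0.1;0 0 0 0.33 -0.064 0 0.1",
)

```text
t: 21.2
tool_pos: [0.4784, 0.0543, 0.0136]
eef_rot: [-180.0, -0.0, 168.9]
wrist_force: [0.2, 0.1, -0.6]
gripper_width: 0.0186
finger_force: 59.0
```

Request:
drive_tool(
  plan="0 0 0 0.2 -0.04 0 0.1;0 0 0 0.2 -0.04 0 0.1;0 0 0 0.2 -0.04 0 0.1;0 0 0 0.2 -0.04 0 0.1;0 0 0 0 0 0 0.1",
)

```text
t: 21.62
tool_pos: [0.5038, 0.0495, 0.0139]
eef_rot: [180.0, 0.1, 168.9]
wrist_force: [0.8, -0.8, -0.9]
gripper_width: 0.0185
finger_force: 59.0
```

Request:
drive_tool(
  plan="0 0 0 0.25 -0.049 0 0.1;0 0 0 0.25 -0.049 0 0.1;0 0 0 0.25 -0.049 0 0.1;0 0 0 0.25 -0.049 0 0.1;0 0 0 0.05 -0.01 -0.06 0.1",
)

```text
t: 22.03
tool_pos: [0.5359, 0.0433, 0.0124]
eef_rot: [180.0, 0.1, 168.9]
wrist_force: [0.4, 0.2, -0.9]
gripper_width: 0.0187
finger_force: 59.0
```

Request:
drive_tool(
  plan="0 0 0 0.06 -0.012 0 0.1;0 0 0 0.06 -0.012 0 0.1;0 0 0 0.06 -0.012 0 0.1;0 0 0 0 0 0 0.1;0 0 0 0 0 0 0.1",
)

```text
t: 22.45
tool_pos: [0.539, 0.0425, 0.0122]
eef_rot: [180.0, 0.0, 168.9]
wrist_force: [-2.6, 0.6, 5.0]
gripper_width: 0.0184
finger_force: 59.7
```

Request:
drive_tool(
  plan="0 0 0 0.04 -0.008 0 0.1;0 0 0 0.04 -0.008 0 0.1;0 0 0 0 0 0 0.1;0 0 0 0 0 0 0.1;0 0 0 0 0 0 0.1",
)

```text
t: 22.87
tool_pos: [0.541, 0.0421, 0.0122]
eef_rot: [180.0, -0.0, 168.9]
wrist_force: [-2.6, 1.2, 6.5]
gripper_width: 0.0182
finger_force: 60.0
```

Request:
drive_tool(
  plan="0 0 0 0.04 -0.008 0 0.1;0 0 0 0.04 -0.008 0 0.1;0 0 0 0 0 0 0.1;0 0 0 0 0 0 0.1;0 0 0 0 0 0 0.1",
)

```text
t: 23.28
tool_pos: [0.5429, 0.0417, 0.0122]
eef_rot: [180.0, -0.1, 168.9]
wrist_force: [-4.6, 1.0, 7.7]
gripper_width: 0.0182
finger_force: 60.2
```

Request:
drive_tool(
  plan="0 0 0 0.03 -0.006 0 0.1;0 0 0 0.03 -0.006 0 0.1;0 0 0 0 0 0 0.1;0 0 0 0 0 0 0.1;0 0 0 0 0 0 0.1",
)

```text
t: 23.7
tool_pos: [0.5429, 0.0417, 0.0122]
eef_rot: [180.0, -0.2, 168.9]
wrist_force: [-10.3, 2.8, 13.3]
gripper_width: 0.0187
finger_force: 60.9
```

Request:
drive_tool(
  plan="0 0 0 -0.04 0.008 0 0.38;0 0 0 0 0 0 0.38;0 0 0 0 0 0 0.38;0 0 0 0 0 0.3 0.38;0 0 0 0 0 0.6 0.38",
)

```text
t: 24.12
tool_pos: [0.5426, 0.0411, 0.0375]
eef_rot: [-179.9, -0.2, 168.9]
wrist_force: [-0.1, 0.3, 0.0]
gripper_width: 0.0323
finger_force: 0.0
```

Request:
drive_tool(
  plan="0 0 0 0 0 0.8 0.38;0 0 0 0 0 0.8 0.38;0 0 0 0 0 0.8 0.38;0 0 0.23 -0.16 -0.9 0 0.5;0 0 0.23 -0.16 -0.9 0 0.5",
)

```text
t: 24.53
tool_pos: [0.537, -0.0125, 0.1136]
eef_rot: [180.0, 0.3, 171.0]
wrist_force: [0.7, 0.1, -0.6]
gripper_width: 0.0428
finger_force: 0.0
```

Request:
drive_tool(
  plan="0 0 0.23 -0.16 -0.9 0 0.5;0 0 0.23 -0.16 -0.9 0 0.5;0 0 0.23 -0.16 -0.9 0 0.5;0 0 0.23 -0.16 -0.9 0 0.5;0 0 0.23 -0.16 -0.9 0 0.5",
)

```text
t: 24.95
tool_pos: [0.5108, -0.1492, 0.1117]
eef_rot: [-180.0, 0.1, 175.4]
wrist_force: [1.0, -0.6, -0.0]
gripper_width: 0.0423
finger_force: 0.0
```

Request:
drive_tool(
  plan="0 0 0.23 -0.16 -0.9 0 0.5;0 0 0.23 -0.16 -0.9 0 0.5;0 0 0.23 -0.16 -0.9 0 0.5;0 0 0.23 -0.16 -0.9 0 0.5;0 0 0.23 -0.16 -0.9 0 0.5",
)

```text
t: 25.37
tool_pos: [0.4866, -0.2843, 0.1116]
eef_rot: [-180.0, 0.0, 180.0]
wrist_force: [0.7, -1.0, -0.1]
gripper_width: 0.0425
finger_force: 0.0
```

```bash
python3 bands.py
```

```text
[244, 0, 163, 76, 3559] [358.1  17.8] [1.137  1.2032]
[220, 246, 29, 26, 304] [234.3 258.1] [0.3869 0.0914]
[339, 386, 9, 13, 59] [343.3 391.3] [ 0.5134 -0.2792]
[ 0.48609783 -0.28904898  0.11171509] [-1.79738838e+02  2.78603469e-02  1.79839174e+02]
```

Request:
drive_tool(
  plan="0 0 0 -0.13 0.1 -0.8 0.5;0 0 0 0 0 -0.8 0.5;0 0 0 0 0 -0.8 0.5;0 0 0 0 0 -0.6 0.5;0 0 0 0 0 0 0.5",
)

```text
t: 25.83
tool_pos: [0.4803, -0.2782, 0.0177]
eef_rot: [179.8, -0.3, 179.9]
wrist_force: [-0.9, 0.4, -0.6]
gripper_width: 0.0428
finger_force: 0.0
```

Request:
drive_tool(
  plan="0 0 0 0 0 -0.5 0.5;0 0 0 0 0 -0.5 0.5;0 0 0 0 0 -0.37 0.5;0 0 0 0 0 0 0.5;0 0 0 0 0 0 0.5",
)

```text
t: 26.25
tool_pos: [0.4828, -0.2796, -0.0198]
eef_rot: [180.0, -0.0, 180.0]
wrist_force: [-0.3, -0.2, -0.6]
gripper_width: 0.0428
finger_force: 0.0
```

Request:
drive_tool(
  plan="0 0 0 0 0 0 0.1;0 0 0 0 0 0 0.1;0 0 0 0 0 0 0.1;0 0 0 0 0 0 0.1;0 0 0 0 0 0 0.1",
  newtons=60,
)

```text
t: 26.67
tool_pos: [0.4839, -0.2803, -0.0188]
eef_rot: [-179.9, 0.1, 179.9]
wrist_force: [-0.9, 0.2, 6.6]
gripper_width: 0.0182
finger_force: 60.0
```

Request:
drive_tool(
  plan="0 0 0 0 0 0.5 0.1;0 0 0 0 0 1 0.1;0 0 0 0 0 1 0.1;0 0 0 0 0 1 0.1;0 0 0 0 0 0 0.1",
)

```text
t: 27.08
tool_pos: [0.4866, -0.2818, 0.0912]
eef_rot: [-179.7, 0.5, 179.9]
wrist_force: [1.2, 0.4, -0.8]
gripper_width: 0.0183
finger_force: 59.2
```

Request:
drive_tool(
  plan="0 0 -0.275 -0.127 0.94 0 0.1;0 0 -0.275 -0.127 0.94 0 0.1;0 0 -0.275 -0.127 0.94 0 0.1;0 0 -0.275 -0.127 0.94 0 0.1;0 0 -0.275 -0.127 0.94 0 0.1",
)

```text
t: 27.5
tool_pos: [0.4633, -0.1375, 0.0848]
eef_rot: [180.0, 0.0, 174.4]
wrist_force: [0.1, -0.0, -1.1]
gripper_width: 0.0184
finger_force: 59.2
```

Request:
drive_tool(
  plan="0 0 -0.275 -0.127 0.94 0 0.1;0 0 -0.275 -0.127 0.94 0 0.1;0 0 -0.275 -0.127 0.94 0 0.1;0 0 -0.275 -0.127 0.94 0 0.1;0 0 -0.275 -0.127 0.94 0 0.1",
)

```text
t: 27.92
tool_pos: [0.4443, 0.0036, 0.0848]
eef_rot: [180.0, 0.0, 168.9]
wrist_force: [0.9, -0.0, -0.9]
gripper_width: 0.0182
finger_force: 59.2
```

Request:
drive_tool(
  plan="0 0 0 0 0 -0.6 0.1;0 0 0 0 0 -0.6 0.1;0 0 0 0 0 -0.6 0.1;0 0 0 0 0 0 0.1;0 0 0 0 0 0 0.1",
)

```text
t: 28.33
tool_pos: [0.4435, 0.0024, 0.0303]
eef_rot: [-180.0, -0.1, 169.0]
wrist_force: [1.0, 0.2, -1.1]
gripper_width: 0.0185
finger_force: 59.2
```

```bash
python3 look.py pics/g2.png; python3 bands.py
```

```text
[0.44354797 0.00239415 0.03030987] [-1.79975398e+02 -1.29238624e-01  1.68956231e+02] 0.018471587737924705 59.20193552970886
tcp in rack [-0.1415 -0.0864  0.0303] yaw rel 0.05
top origin 304 250 scale 5
side origin 243 217 scale 4
[237, 0, 170, 105, 8926] [334.2  37.3] [0.9805 1.0661]
[271, 85, 33, 47, 860] [284.7 108.6] [0.66   0.6444]
[322, 192, 16, 77, 213] [329.  232.3] [0.6172 0.0942]
[314, 223, 4, 8, 26] [315.7 226.2] [0.5934 0.1237]
[317, 242, 4, 8, 27] [318.7 245.1] [0.5814 0.0643]
[220, 246, 29, 27, 365] [234.4 258.7] [0.3868 0.0894]
[278, 261, 5, 11, 39] [280.  265.4] [0.4802 0.0363]
[0.44573676 0.00217903 0.03186451] [1.79980420e+02 9.26238289e-02 1.68927892e+02]
```

Request:
drive_tool(
  plan="0 0 0 0 0 -0.3 0.1;0 0 0 0 0 -0.27 0.1;0 0 0 0 0 0 0.1;0 0 0 0.33 -0.066 0 0.1;0 0 0 0.33 -0.066 0 0.1",
)

```text
t: 28.9
tool_pos: [0.4649, -0.0018, 0.0136]
eef_rot: [-180.0, -0.0, 169.0]
wrist_force: [1.0, -0.4, -0.9]
gripper_width: 0.0181
finger_force: 59.2
```

Request:
drive_tool(
  plan="0 0 0 0.2 -0.041 0 0.1;0 0 0 0.2 -0.041 0 0.1;0 0 0 0.2 -0.041 0 0.1;0 0 0 0.2 -0.041 0 0.1;0 0 0 0 0 0 0.1",
)

```text
t: 29.32
tool_pos: [0.4903, -0.0068, 0.0139]
eef_rot: [180.0, 0.1, 168.9]
wrist_force: [0.3, 0.7, -0.4]
gripper_width: 0.018
finger_force: 59.2
```

Request:
drive_tool(
  plan="0 0 0 0.25 -0.049 0 0.1;0 0 0 0.25 -0.049 0 0.1;0 0 0 0.25 -0.049 0 0.1;0 0 0 0.25 -0.049 0 0.1;0 0 0 0.07 -0.013 -0.05 0.1",
)

```text
t: 29.73
tool_pos: [0.5228, -0.0131, 0.0126]
eef_rot: [180.0, 0.1, 168.9]
wrist_force: [-0.2, 0.8, 0.2]
gripper_width: 0.0185
finger_force: 59.2
```

Request:
drive_tool(
  plan="0 0 0 0.06 -0.012 0 0.1;0 0 0 0.06 -0.012 0 0.1;0 0 0 0.06 -0.012 0 0.1;0 0 0 0 0 0 0.1;0 0 0 0 0 0 0.1",
)

```text
t: 30.15
tool_pos: [0.5263, -0.014, 0.0122]
eef_rot: [-180.0, 0.0, 168.9]
wrist_force: [0.6, -0.4, 1.8]
gripper_width: 0.0184
finger_force: 59.5
```

Request:
drive_tool(
  plan="0 0 0 0.04 -0.008 0 0.1;0 0 0 0.04 -0.008 0 0.1;0 0 0 0 0 0 0.1;0 0 0 0 0 0 0.1;0 0 0 0 0 0 0.1",
)

```text
t: 30.57
tool_pos: [0.5286, -0.0144, 0.0123]
eef_rot: [-180.0, 0.0, 169.0]
wrist_force: [-0.5, 0.5, 2.2]
gripper_width: 0.0179
finger_force: 59.6
```

Request:
drive_tool(
  plan="0 0 0 0.04 -0.008 0 0.1;0 0 0 0.04 -0.008 0 0.1;0 0 0 0 0 0 0.1;0 0 0 0 0 0 0.1;0 0 0 0 0 0 0.1",
)

```text
t: 30.98
tool_pos: [0.5311, -0.0149, 0.0123]
eef_rot: [180.0, 0.0, 168.9]
wrist_force: [-1.5, 0.2, 1.9]
gripper_width: 0.0184
finger_force: 59.7
```

Request:
drive_tool(
  plan="0 0 0 0.04 -0.008 0 0.1;0 0 0 0.04 -0.008 0 0.1;0 0 0 0 0 0 0.1;0 0 0 0 0 0 0.1;0 0 0 0 0 0 0.1",
)

```text
t: 31.4
tool_pos: [0.5322, -0.0151, 0.0122]
eef_rot: [180.0, -0.1, 169.0]
wrist_force: [-5.5, 0.9, 8.0]
gripper_width: 0.0185
finger_force: 60.3
```

Request:
drive_tool(
  plan="0 0 0 0.04 -0.008 0 0.1;0 0 0 0 0 0 0.1;0 0 0 0 0 0 0.1;0 0 0 0 0 0 0.1;0 0 0 0 0 0 0.1",
)

```text
t: 31.82
tool_pos: [0.5321, -0.0151, 0.0122]
eef_rot: [180.0, -0.2, 169.0]
wrist_force: [-9.0, 1.1, 11.4]
gripper_width: 0.0188
finger_force: 60.8
```

Request:
drive_tool(
  plan="0 0 0 -0.05 0.01 0 0.38;0 0 0 0 0 0 0.38;0 0 0 0 0 0 0.38;0 0 0 0 0 0.3 0.38;0 0 0 0 0 0.7 0.38",
)

```text
t: 32.23
tool_pos: [0.5309, -0.0153, 0.0405]
eef_rot: [-180.0, -0.3, 168.9]
wrist_force: [-0.6, -0.4, 0.0]
gripper_width: 0.0327
finger_force: 0.0
```

Request:
drive_tool(
  plan="0 0 0 0 0 1 0.9;0 0 0 0 0 1 0.9;0 0 0 -1 0 0.7 0.9;0 0 0 -1 0 0 0.9;0 0 0 -1 0 0 0.9",
)

```text
t: 32.65
tool_pos: [0.444, -0.0154, 0.1254]
eef_rot: [180.0, 0.2, 168.9]
wrist_force: [-0.7, 0.0, -0.9]
gripper_width: 0.0768
finger_force: 0.0
```

```bash
python3 - <<'E'
from h import *
ims=[]
for n,x0,y0,w,h,s in(("side",275,150,75,150,4),("top",232,228,135,80,3.6)):
    c=cap(n); ims.append(cv2.convertScaleAbs(cv2.resize(c["image"][y0:y0+h,x0:x0+w,::-1],None,fx=s,fy=s,interpolation=cv2.INTER_CUBIC),alpha=1.6,beta=10))
H=600; cv2.imwrite("pics/k1.png",cv2.hconcat([cv2.copyMakeBorder(i,0,H-i.shape[0],0,0,0) for i in ims]))
E
python3 bands.py
```

```text
[259, 0, 148, 105, 7896] [337.4  39.9] [0.9848 1.0408]
[377, 0, 11, 8, 22] [382.3   2. ] [1.2997 1.3192]
[265, 85, 39, 46, 885] [283.3 109.6] [0.6543 0.6405]
[322, 192, 16, 77, 211] [328.9 231.9] [0.6175 0.0954]
[314, 223, 4, 8, 26] [315.7 226.2] [0.5934 0.1237]
[317, 242, 5, 8, 28] [318.8 245.1] [0.5815 0.0641]
[220, 246, 29, 27, 343] [234.3 258.4] [0.3867 0.0903]
[320, 262, 5, 9, 33] [322.2 265.5] [0.5696 0.0047]
[ 0.4414735  -0.01534278  0.12389291] [-1.79997911e+02  2.01141377e-02  1.68937929e+02]
```

View pics/k1.png

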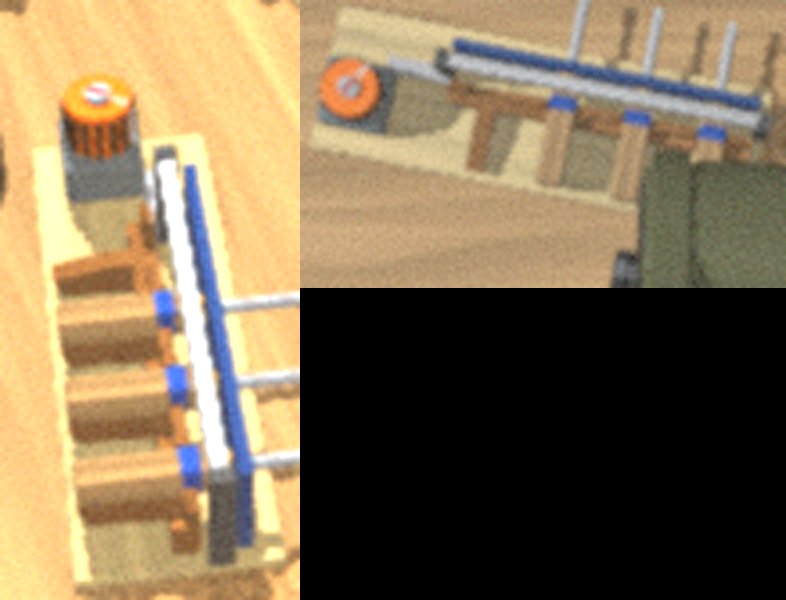

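Both views show the three gouges home in eyes 0–2, with bands at the fences and blades through the plate. The cap is at (98,97) in the side panel and (350,87) in the top panel. Next is the cap.

Request:
drive_tool(
  plan="0 0 1 0.5 0.89 0 0.9;0 0 1 0.5 0.89 0 0.9;0 0 1 0.5 0.89 0 0.9;0 0 1 0.5 0.89 0 0.9;0 0 1 0.5 0.89 0 0.9",
)

```text
t: 33.22
tool_pos: [0.5201, 0.1199, 0.1236]
eef_rot: [180.0, 0.1, -170.9]
wrist_force: [-0.3, -0.9, -0.8]
gripper_width: 0.077
finger_force: 0.0
```

Request:
drive_tool(
  plan="0 0 1 0.5 0.89 0 0.9;0 0 1 0.5 0.89 0 0.9;0 0 1 0.5 0.89 0 0.9;0 0 1 0.5 0.89 0 0.9;0 0 1 0.5 0.89 0 0.9",
)

```text
t: 33.63
tool_pos: [0.5949, 0.2538, 0.1232]
eef_rot: [-180.0, 0.1, -150.8]
wrist_force: [-0.3, -0.2, 0.2]
gripper_width: 0.0766
finger_force: 0.0
```

Request:
drive_tool(
  plan="0 0 1 0 0 0 0.9;0 0 1 0 0 0 0.9;0 0 1 0 0 0 0.9;0 0 1 0 0 0 0.9;0 0 1 0 0 0 0.9",
)

```text
t: 34.05
tool_pos: [0.5943, 0.2524, 0.1231]
eef_rot: [-180.0, 0.0, -130.8]
wrist_force: [0.5, -0.1, 0.8]
gripper_width: 0.0767
finger_force: 0.0
```

Request:
drive_tool(
  plan="0 0 1 0 0 0 0.9;0 0 1 0 0 0 0.9;0 0 1 0 0 0 0.9;0 0 1 0 0 0 0.9;0 0 1 0 0 0 0.9",
)

```text
t: 34.47
tool_pos: [0.5943, 0.2523, 0.1232]
eef_rot: [-180.0, 0.0, -110.9]
wrist_force: [0.5, -0.3, 0.1]
gripper_width: 0.0768
finger_force: 0.0
```

Request:
drive_tool(
  plan="0 0 1 0 0 0 0.9;0 0 1 0 0 0 0.9;0 0 1 0 0 0 0.9;0 0 1 0 0 0 0.9;0 0 1 0 0 0 0.9",
)

```text
t: 34.88
tool_pos: [0.5943, 0.2523, 0.1232]
eef_rot: [-179.9, 0.0, -90.9]
wrist_force: [-0.0, -0.9, -0.4]
gripper_width: 0.0769
finger_force: 0.0
```

Request:
drive_tool(
  plan="0 0 1 0 0 0 0.9;0 0 1 0 0 0 0.9;0 0 1 0 0 0 0.9;0 0 1 0 0 0 0.9;0 0 1 0 0 0 0.9",
)

```text
t: 35.3
tool_pos: [0.5943, 0.2523, 0.1232]
eef_rot: [-179.9, 0.0, -70.9]
wrist_force: [0.6, -0.3, -0.3]
gripper_width: 0.0772
finger_force: 0.0
```

Request:
drive_tool(
  plan="0 0 1 0 0 0 0.9;0 0 1 0 0 0 0.9;0 0 1 0 0 0 0.9;0 0 1 0 0 0 0.9;0 0 1 0 0 0 0.9",
)

```text
t: 35.72
tool_pos: [0.5943, 0.2523, 0.1232]
eef_rot: [-179.9, -0.0, -50.9]
wrist_force: [0.0, 0.1, 0.9]
gripper_width: 0.0768
finger_force: 0.0
```

Request:
drive_tool(
  plan="0 0 1 0 0 0 0.9;0 0 1 0 0 0 0.9;0 0 1 0 0 0 0.9;0 0 1 0 0 0 0.9;0 0 1 0 0 0 0.9",
)

```text
t: 36.13
tool_pos: [0.5943, 0.2523, 0.1231]
eef_rot: [-180.0, -0.0, -30.9]
wrist_force: [-0.2, -0.8, -0.1]
gripper_width: 0.0768
finger_force: 0.0
```

Request:
drive_tool(
  plan="0 0 1 0 0 0 0.9;0 0 1 0 0 0 0.9;0 0 1 0 0 0 0.9;0 0 1 0 0 0 0.9;0 0 0 0 0 0 0.9",
)

```text
t: 36.55
tool_pos: [0.5942, 0.2523, 0.1232]
eef_rot: [-180.0, -0.0, -15.0]
wrist_force: [1.2, -0.1, 0.7]
gripper_width: 0.0766
finger_force: 0.0
```

```bash
python3 - <<'E'
from h import *
st=robot.get_state();print(st['tool_pos'],st['eef_rot'],st['joint_pos'])
c=cap("side");print(px2w(c,[[98/4-.5+275,97/4-.5+150]],.075))
c=cap("top");print(px2w(c,[[50/3.6-.5+232,87/3.6-.5+228]],.075))
E
```

```text
[0.59420184 0.25225155 0.12315265] [-1.79967301e+02 -4.37247235e-02 -1.49541065e+01] [ 2.30028876e+01  2.51264199e+01 -3.34732254e+00  6.14716695e+01
 -1.11135684e-03 -1.42043019e+02]
[[0.59307267 0.25174651 0.075     ]]
[[0.59426038 0.25318928 0.075     ]]
```

Request:
drive_tool(
  plan="0 0 0 -0.03 0 -0.8 0.9;0 0 0 0 0 -0.8 0.9;0 0 0 0 0 -0.8 0.9;0 0 0 0 0 -0.5 0.9;0 0 0 0 0 0 0.9",
)

```text
t: 37.07
tool_pos: [0.5896, 0.2507, 0.0323]
eef_rot: [179.8, 0.3, -15.1]
wrist_force: [-0.4, -0.4, -0.8]
gripper_width: 0.077
finger_force: 0.0
```

Request:
drive_tool(
  plan="0 0 0 0 0 -0.3 0.9;0 0 0 0 0 -0.3 0.9;0 0 0 0 0 0 0.9;0 0 0 0 0 0 0.9;0 0 0 0 0 0 0.9",
)

```text
t: 37.48
tool_pos: [0.5927, 0.252, 0.019]
eef_rot: [-180.0, -0.1, -15.1]
wrist_force: [-0.9, -0.5, 0.6]
gripper_width: 0.0769
finger_force: 0.0
```

Request:
drive_tool(
  plan="0 0 0 0 0 0 0.4;0 0 0 0 0 0 0.4;0 0 0 0 0 0 0.4;0 0 0 0 0 0 0.4;0 0 0 0 0 0 0.4",
  newtons=50,
)

```text
t: 37.9
tool_pos: [0.5926, 0.2526, 0.0192]
eef_rot: [-179.9, -0.0, -15.0]
wrist_force: [-0.5, 1.9, 5.5]
gripper_width: 0.0424
finger_force: 50.5
```

Request:
drive_tool(
  plan="0 0 -1 0 0 0 0.4;0 0 -1 0 0 0 0.4;0 0 -1 0 0 0 0.4;0 0 -1 0 0 0 0.4;0 0 -1 0 0 0 0.4",
)

```text
t: 38.32
tool_pos: [0.5926, 0.2525, 0.0192]
eef_rot: [-179.9, -0.0, -35.2]
wrist_force: [-1.0, 2.1, 6.6]
gripper_width: 0.0428
finger_force: 50.5
```

Request:
drive_tool(
  plan="0 0 -1 0 0 0 0.4;0 0 -1 0 0 0 0.4;0 0 -1 0 0 0 0.4;0 0 -1 0 0 0 0.4;0 0 -1 0 0 0 0.4",
)

```text
t: 38.73
tool_pos: [0.5926, 0.2525, 0.0192]
eef_rot: [-179.9, 0.0, -55.2]
wrist_force: [-1.0, 2.6, 6.2]
gripper_width: 0.0422
finger_force: 50.5
```

```bash
python3 - <<'E'
from h import *
st=robot.get_state();print(st['tool_pos'],st['eef_rot'],st['ft_torque'],st['wrist_force'],st['joint_pos'][5])
E
```

```text
[0.59258125 0.25250471 0.01920761] [-1.79897773e+02  2.72623318e-02 -5.52232366e+01] [0.3789735  0.32908846 0.05803643] [-0.9967207   2.59959716  6.16860656] -101.7236164919662
```

Request:
drive_tool(
  plan="0 0 -1 0 0 0 0.4;0 0 -1 0 0 0 0.4;0 0 -1 0 0 0 0.4;0 0 -1 0 0 0 0.4;0 0 -1 0 0 0 0.4",
)

```text
t: 39.15
tool_pos: [0.5925, 0.2524, 0.0192]
eef_rot: [-179.9, 0.1, -75.2]
wrist_force: [-2.1, 1.8, 6.0]
gripper_width: 0.0429
finger_force: 50.5
```

Request:
drive_tool(
  plan="0 0 -1 0 0 0 0.4;0 0 -1 0 0 0 0.4;0 0 -1 0 0 0 0.4;0 0 -1 0 0 0 0.4;0 0 -1 0 0 0 0.4",
)

```text
t: 39.57
tool_pos: [0.5924, 0.2525, 0.0192]
eef_rot: [-180.0, 0.1, -95.2]
wrist_force: [-1.6, 2.0, 6.3]
gripper_width: 0.0427
finger_force: 50.5
```

Request:
drive_tool(
  plan="0 0 -1 0 0 0 0.4;0 0 -1 0 0 0 0.4;0 0 -1 0 0 0 0.4;0 0 -1 0 0 0 0.4;0 0 -1 0 0 0 0.4",
)

```text
t: 39.98
tool_pos: [0.5923, 0.2525, 0.0192]
eef_rot: [-180.0, 0.1, -115.2]
wrist_force: [-1.1, 2.8, 7.7]
gripper_width: 0.0428
finger_force: 50.5
```

Request:
drive_tool(
  plan="0 0 -1 0 0 0 0.4;0 0 -1 0 0 0 0.4;0 0 -1 0 0 0 0.4;0 0 -1 0 0 0 0.4;0 0 -1 0 0 0 0.4",
)

```text
t: 40.4
tool_pos: [0.5923, 0.2526, 0.0192]
eef_rot: [180.0, 0.1, -135.2]
wrist_force: [-2.6, 1.3, 6.6]
gripper_width: 0.0429
finger_force: 50.6
```

Request:
drive_tool(
  plan="0 0 -1 0 0 0 0.4;0 0 -1 0 0 0 0.4;0 0 -1 0 0 0 0.4;0 0 -1 0 0 0 0.4;0 0 -1 0 0 0 0.4",
)

```text
t: 40.82
tool_pos: [0.5922, 0.2526, 0.0192]
eef_rot: [179.9, 0.1, -155.2]
wrist_force: [-1.6, 2.2, 7.2]
gripper_width: 0.0427
finger_force: 50.6
```

Request:
drive_tool(
  plan="0 0 -1 0 0 0 0.4;0 0 -1 0 0 0 0.4;0 0 -1 0 0 0 0.4;0 0 -1 0 0 0 0.4;0 0 -1 0 0 0 0.4",
)

```text
t: 41.23
tool_pos: [0.5923, 0.2527, 0.0192]
eef_rot: [179.9, 0.0, -175.2]
wrist_force: [-1.7, 1.6, 6.3]
gripper_width: 0.0426
finger_force: 50.6
```

Request:
drive_tool(
  plan="0 0 -1 0 0 0 0.4;0 0 -1 0 0 0 0.4;0 0 -1 0 0 0 0.4;0 0 -1 0 0 0 0.4;0 0 -1 0 0 0 0.4",
)

```text
t: 41.65
tool_pos: [0.5923, 0.2528, 0.0192]
eef_rot: [179.9, 0.0, 164.8]
wrist_force: [-1.4, 3.0, 6.7]
gripper_width: 0.0423
finger_force: 50.6
```

Request:
drive_tool(
  plan="0 0 -1 0 0 0 0.4;0 0 -1 0 0 0 0.4;0 0 -1 0 0 0 0.4;0 0 -1 0 0 0 0.4;0 0 -1 0 0 0 0.4",
)

```text
t: 42.07
tool_pos: [0.5923, 0.2528, 0.0192]
eef_rot: [179.9, -0.0, 144.8]
wrist_force: [-2.0, 3.3, 6.7]
gripper_width: 0.0427
finger_force: 50.5
```

Request:
drive_tool(
  plan="0 0 -1 0 0 0 0.4;0 0 -1 0 0 0 0.4;0 0 -1 0 0 0 0.4;0 0 -1 0 0 0 0.4;0 0 -1 0 0 0 0.4",
)

```text
t: 42.48
tool_pos: [0.5923, 0.2529, 0.0192]
eef_rot: [179.9, -0.1, 124.8]
wrist_force: [-2.1, 2.6, 6.2]
gripper_width: 0.0428
finger_force: 50.5
```

Request:
drive_tool(
  plan="0 0 -1 0 0 0 0.4;0 0 -1 0 0 0 0.4;0 0 -1 0 0 0 0.4;0 0 -1 0 0 0 0.4;0 0 -1 0 0 0 0.4",
)

```text
t: 42.9
tool_pos: [0.5924, 0.2529, 0.0192]
eef_rot: [179.9, -0.1, 104.8]
wrist_force: [-1.8, 3.6, 5.3]
gripper_width: 0.0429
finger_force: 50.4
```

```bash
python3 - <<'E'
from h import *
st=robot.get_state();print(st['tool_pos'],st['eef_rot'],st['ft_torque'],st['wrist_force'],st['joint_pos'][5])
E
```

```text
[0.59241873 0.25288557 0.01920172] [ 1.79919275e+02 -1.05310576e-01  1.04789900e+02] [0.62066509 0.3593576  0.04513031] [-1.78601795  3.59633735  5.31759259] 98.2752119231452
```

Request:
drive_tool(
  plan="0 0 -1 0 0 0 0.4;0 0 -1 0 0 0 0.4;0 0 -1 0 0 0 0.4;0 0 -1 0 0 0 0.4;0 0 -1 0 0 0 0.4",
)

```text
t: 43.32
tool_pos: [0.5925, 0.2529, 0.0192]
eef_rot: [180.0, -0.1, 84.8]
wrist_force: [-1.1, 3.0, 5.2]
gripper_width: 0.0427
finger_force: 50.4
```

Request:
drive_tool(
  plan="0 0 -1 0 0 0 0.4;0 0 -1 0 0 0 0.4;0 0 -1 0 0 0 0.4;0 0 -1 0 0 0 0.4;0 0 -1 0 0 0 0.4",
)

```text
t: 43.73
tool_pos: [0.5926, 0.2529, 0.0192]
eef_rot: [180.0, -0.1, 64.8]
wrist_force: [-1.6, 3.3, 5.9]
gripper_width: 0.0428
finger_force: 50.4
```

Request:
drive_tool(
  plan="0 0 -1 0 0 0 0.4;0 0 -1 0 0 0 0.4;0 0 -1 0 0 0 0.4;0 0 -1 0 0 0 0.4;0 0 -1 0 0 0 0.4",
)

```text
t: 44.15
tool_pos: [0.5926, 0.2528, 0.0192]
eef_rot: [-180.0, -0.1, 44.8]
wrist_force: [-0.9, 2.4, 5.7]
gripper_width: 0.0428
finger_force: 50.4
```

```bash
python3 - <<'E'
from h import *
st=robot.get_state();print(st['tool_pos'],st['eef_rot'],st['ft_torque'],st['wrist_force'],st['joint_pos'][5])
E
```

```text
[0.59262358 0.25282414 0.01917583] [-1.79967724e+02 -1.29522270e-01  4.47817079e+01] [0.61350079 0.25189666 0.07162714] [-0.86827809  2.37753721  5.6709769 ] 158.27924078609934
```

Request:
drive_tool(
  plan="0 0 0 0 0 0 0.75;0 0 0 0 0 0 0.75;0 0 0 0 0 0 0.75;0 0 0 0 0 0 0.75;0 0 1 0 0 0 0.75",
)

```text
t: 44.57
tool_pos: [0.5918, 0.2514, 0.0179]
eef_rot: [180.0, 0.0, 49.0]
wrist_force: [0.3, 0.1, 1.2]
gripper_width: 0.0639
finger_force: 0.0
```

Request:
drive_tool(
  plan="0 0 1 0 0 0 0.75;0 0 1 0 0 0 0.75;0 0 1 0 0 0 0.75;0 0 1 0 0 0 0.75;0 0 1 0 0 0 0.75",
)

```text
t: 44.98
tool_pos: [0.5919, 0.2514, 0.0179]
eef_rot: [-180.0, 0.0, 69.2]
wrist_force: [-1.0, -0.5, -1.2]
gripper_width: 0.0643
finger_force: 0.0
```

Request:
drive_tool(
  plan="0 0 1 0 0 0 0.75;0 0 1 0 0 0 0.75;0 0 1 0 0 0 0.75;0 0 1 0 0 0 0.75;0 0 1 0 0 0 0.75",
)

```text
t: 45.4
tool_pos: [0.5919, 0.2514, 0.0179]
eef_rot: [-180.0, 0.0, 89.2]
wrist_force: [-0.5, -0.1, 0.1]
gripper_width: 0.0642
finger_force: 0.0
```

Request:
drive_tool(
  plan="0 0 1 0 0 0 0.75;0 0 1 0 0 0 0.75;0 0 1 0 0 0 0.75;0 0 1 0 0 0 0.75;0 0 1 0 0 0 0.75",
)

```text
t: 45.82
tool_pos: [0.5919, 0.2514, 0.0179]
eef_rot: [-180.0, 0.0, 109.2]
wrist_force: [-0.0, 0.3, -0.1]
gripper_width: 0.0639
finger_force: 0.0
```

Request:
drive_tool(
  plan="0 0 1 0 0 0 0.75;0 0 1 0 0 0 0.75;0 0 1 0 0 0 0.75;0 0 1 0 0 0 0.75;0 0 1 0 0 0 0.75",
)

```text
t: 46.23
tool_pos: [0.5919, 0.2514, 0.0179]
eef_rot: [-180.0, 0.0, 129.2]
wrist_force: [1.2, 0.8, 0.2]
gripper_width: 0.064
finger_force: 0.0
```

Request:
drive_tool(
  plan="0 0 1 0 0 0 0.75;0 0 1 0 0 0 0.75;0 0 1 0 0 0 0.75;0 0 1 0 0 0 0.75;0 0 1 0 0 0 0.75",
)

```text
t: 46.65
tool_pos: [0.5919, 0.2514, 0.0179]
eef_rot: [-180.0, -0.0, 149.2]
wrist_force: [0.1, -0.3, -0.2]
gripper_width: 0.0644
finger_force: 0.0
```

Request:
drive_tool(
  plan="0 0 1 0 0 0 0.75;0 0 1 0 0 0 0.75;0 0 1 0 0 0 0.75;0 0 1 0 0 0 0.75;0 0 0 0 0 0 0.75",
)

```text
t: 47.07
tool_pos: [0.5919, 0.2514, 0.0179]
eef_rot: [-180.0, -0.0, 165.1]
wrist_force: [0.5, 0.4, -0.7]
gripper_width: 0.0639
finger_force: 0.0
```

Request:
drive_tool(
  plan="0 0 0 0 0 0 0.4;0 0 0 0 0 0 0.4;0 0 0 0 0 0 0.4;0 0 0 0 0 0 0.4;0 0 0 0 0 0 0.4",
  newtons=50,
)

```text
t: 47.48
tool_pos: [0.5923, 0.2526, 0.0186]
eef_rot: [179.9, 0.0, 164.9]
wrist_force: [0.2, 4.5, 2.7]
gripper_width: 0.0425
finger_force: 50.9
```

Request:
drive_tool(
  plan="0 0 -1 0 0 0 0.4;0 0 -1 0 0 0 0.4;0 0 -1 0 0 0 0.4;0 0 -1 0 0 0 0.4;0 0 -1 0 0 0 0.4",
)

```text
t: 47.9
tool_pos: [0.5923, 0.2527, 0.0186]
eef_rot: [179.9, -0.0, 144.8]
wrist_force: [0.0, 4.7, 2.5]
gripper_width: 0.0431
finger_force: 50.9
```

```bash
cat > s.py <<'E'
from h import *
st=robot.get_state();print(st['t'],st['tool_pos'],st['eef_rot'],st['ft_torque'],st['wrist_force'],st['joint_pos'][5],st['tau'][5])
E
python3 s.py
```

```text
47.9 [0.59234447 0.25267259 0.01861569] [ 1.79904547e+02 -2.46468005e-02  1.44789188e+02] [0.85337356 0.10047687 0.28727028] [0.02354123 4.71538883 2.54093487] 58.27284553196066 -0.5982938781380653
```

Request:
drive_tool(
  plan="0 0 -1 0 0 0 0.4;0 0 -1 0 0 0 0.4;0 0 -1 0 0 0 0.4;0 0 -1 0 0 0 0.4;0 0 -1 0 0 0 0.4",
)

```text
t: 48.32
tool_pos: [0.5923, 0.2527, 0.0186]
eef_rot: [179.9, -0.1, 124.8]
wrist_force: [0.1, 3.7, 3.4]
gripper_width: 0.0431
finger_force: 50.8
```

```bash
python3 s.py
```

```text
48.3167 [0.59234027 0.25273057 0.01863258] [ 1.79916328e+02 -5.62704928e-02  1.24797360e+02] [0.91074855 0.11387766 0.2966365 ] [0.09009154 3.70121266 3.38690896] 78.26906561196708 -0.6170781701803207
```

Request:
drive_tool(
  plan="0 0 -1 0 0 0 0.4;0 0 -1 0 0 0 0.4;0 0 -1 0 0 0 0.4;0 0 -1 0 0 0 0.4;0 0 -1 0 0 0 0.4",
)

```text
t: 48.73
tool_pos: [0.5924, 0.2527, 0.0186]
eef_rot: [179.9, -0.1, 104.8]
wrist_force: [-1.0, 4.0, 2.2]
gripper_width: 0.0431
finger_force: 50.7
```

```bash
python3 s.py
```

```text
48.7333 [0.5923776  0.25273787 0.01862684] [ 1.79937015e+02 -8.20223313e-02  1.04797034e+02] [0.88796447 0.17271629 0.29888654] [-0.9722973   3.99447051  2.18908016] 98.26869077281769 -0.617254301905632
```

Request:
drive_tool(
  plan="0 0 -1 0 0 0 0.4;0 0 -1 0 0 0 0.4;0 0 -1 0 0 0 0.4;0 0 0 0 0 0 0.4;0 0 0 0 0 0 0.4",
)

```text
t: 49.15
tool_pos: [0.5924, 0.2527, 0.0186]
eef_rot: [180.0, -0.1, 93.1]
wrist_force: [-0.9, 5.6, 2.3]
gripper_width: 0.0429
finger_force: 51.0
```

```bash
python3 s.py
```

```text
49.15 [0.59238869 0.25271298 0.0186003 ] [ 1.79958696e+02 -1.00742600e-01  9.30663276e+01] [ 1.15324563  0.14749873 -0.1134241 ] [-0.94811416  5.55576807  2.32083953] 109.99230302064719 0.07167847361415625
```

Request:
drive_tool(
  plan="0 0 -0.6 0 0 0 0.4;0 0 -0.6 0 0 0 0.4;0 0 -0.4 0 0 0 0.4;0 0 -0.3 0 0 0 0.4;0 0 -0.2 0 0 0 0.4",
)

```text
t: 49.57
tool_pos: [0.5924, 0.2528, 0.0186]
eef_rot: [180.0, -0.1, 84.7]
wrist_force: [-0.5, 5.1, 2.9]
gripper_width: 0.0428
finger_force: 50.9
```

```bash
python3 s.py
```

```text
49.5667 [0.59239363 0.2527522  0.01861695] [ 1.79970177e+02 -1.02884528e-01  8.46642264e+01] [1.06722459 0.16524684 0.26443233] [-0.47968523  5.05750835  2.85610044] 118.39977166457156 0.14988260809332132
```

Request:
drive_tool(
  plan="0 0 0 0 0 0 0.8;0 0 0 0 0 0 0.8;0 0 0 0 0 0 0.8;0 0 0 0 0 0 0.8;0 0 0 0 0 0 0.8",
)

```text
t: 49.98
tool_pos: [0.5919, 0.2512, 0.0179]
eef_rot: [-180.0, 0.0, 84.6]
wrist_force: [0.7, -0.2, -0.5]
gripper_width: 0.0684
finger_force: 0.0
```

Request:
drive_tool(
  plan="0 0 0 0 0 0.5 0.8;0 0 0 0 0 1 0.8;0 0 0 0 0 1 0.8;0 0 0 0 0 1 0.8;0 0 0 0 0 1 0.8",
)

```text
t: 50.4
tool_pos: [0.5917, 0.2513, 0.1544]
eef_rot: [-180.0, 0.0, 84.6]
wrist_force: [0.0, 0.9, -0.2]
gripper_width: 0.0682
finger_force: 0.0
```

Request:
drive_tool(
  plan="0 0 0 -1 0 0 0.8;0 0 0 -1 0 0 0.8;0 0 0 -1 0 0 0.8;0 0 0 -1 0 0 0.8;0 0 0 -1 0 0 0.8",
)

```text
t: 50.82
tool_pos: [0.4407, 0.2512, 0.1531]
eef_rot: [180.0, 0.0, 84.5]
wrist_force: [-0.3, -0.3, -0.2]
gripper_width: 0.0683
finger_force: 0.0
```

```bash
python3 - <<'E'
from h import *
ims=[]
for n,x0,y0,w,h,s in(("side",275,150,75,150,4),("top",232,228,135,80,3.6)):
    c=cap(n); ims.append(cv2.convertScaleAbs(cv2.resize(c["image"][y0:y0+h,x0:x0+w,::-1],None,fx=s,fy=s,interpolation=cv2.INTER_CUBIC),alpha=1.6,beta=10))
H=600; cv2.imwrite("pics/z1.png",cv2.hconcat([cv2.copyMakeBorder(i,0,H-i.shape[0],0,0,0) for i in ims]))
E
python3 bands.py
```

```text
[237, 0, 170, 105, 7840] [327.7  40.4] [0.9474 1.0501]
[255, 85, 49, 46, 1108] [277.9 110.1] [0.6374 0.6437]
[246, 118, 5, 7, 32] [248.1 121. ] [0.5343 0.6171]
[322, 192, 16, 78, 206] [329.  232.1] [0.6174 0.0949]
[314, 223, 4, 8, 26] [315.7 226.2] [0.5934 0.1237]
[317, 242, 5, 8, 28] [318.8 245.1] [0.5815 0.0641]
[220, 246, 29, 27, 336] [234.4 258.4] [0.387  0.0902]
[320, 262, 5, 9, 33] [322.2 265.5] [0.5696 0.0047]
[0.44034192 0.25135099 0.15340726] [-1.79990500e+02  2.93123140e-02  8.46461496e+01]
```

View pics/z1.png

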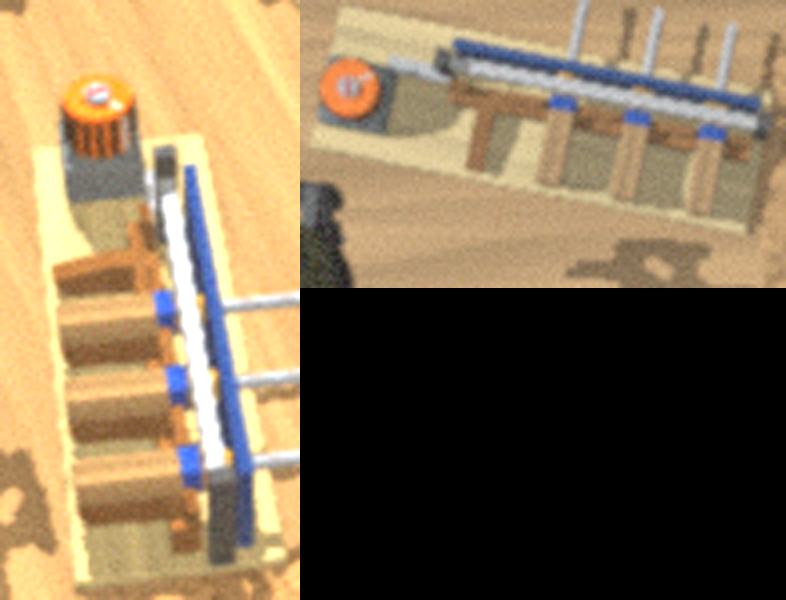

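The keeper bar is down: the left post top now stands clear above it at (165,160). All three gouges are home, and the cap slipped at a steady torque of about 0.3 N m. I'm handing in.

```bash
python3 -c "
from cell import robot
print(robot.job_done())"
```

```text
the job is handed in; nothing more can be done
None
```

All three gouges found on the bench are home in eyes 0–2, the keeper bar is down with the ratchet slipping, and the job is handed in at about 51 s; the verdict was not shown.

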